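Load, rock and unload the blood tube mixer

ROBOT

A 6-joint arm with a two-finger parallel gripper is mounted at the origin on a cart in front of the work surface, level with it; the furniture and walls round the work are solid. World frame = base frame: x ahead of the robot, y to its left, z up, the work surface at z = 0. Lengths are in m, angles in rad, forces in N, time in s.
With the tool pointing down it reaches from about 0.35 to 0.725 m from the base axis. Payload 6 kg.
Tool frame: the origin (TCP) lies at the very end of the fingers, on their centre line; the grasp point (between the pads) lies 19 mm behind it; z points along the fingers, y is the direction in which the jaws open and shut (so a half turn about z gives the same grasp; the last joint's range is limited). The gripper opens to 85 mm and grips with 20 to 120 N. Pads are 22 mm wide; open, the fingers measure 114 mm over their backs; the gripper's body (76 mm by 85 mm) begins 54 mm behind the grasp point. The pads swing forward as they close: fully open they stand 13 mm farther back than shut.
Start: joints at [-1.012, 0.04, 0.085, 0, -1.615, -0.334], TCP at [0.134, -0.585, 0.231] pointing down, gripper open.
Joint ranges: [-2.56, 2.56], [-1.29, 2.01], [-1.08, 1.49], [-3.29, 1.98], [-2.81, -0.18], [-2.99, 2.99]. Speed limits (rad/s): [2.57, 2.57, 3.01, 3.14, 3.14, 3.14].

INTERFACE

Orientations are given as a unit quaternion [x, y, z, w].
In Python, from station import * gives the robot as it stands.
- The arm moves only by the tool step_arm, never from a script. Its argument "commands" is a list of rows, each an object with "hand": the finger opening in m, from 0 to 0.0854; "slide": the shift along the tool's x, y, z in m, a list of three; "turn": the turn about the tool's z in rad. In form: [{"hand": hand, "slide": [dx, dy, dz], "turn": turn}, ...]. A call has 1 to 10 rows; each row is the pose to reach, as a shift and turn from the pose commanded when the call began, along the tool's axes at that moment; what a row does not reach only later rows make up. A row lasts 1/8 s, in which the tool goes at most 62.5 mm and 10.7 degrees, less where a joint would pass 70% of its speed; a pose out of reach is approached as far as the arm can. A call with a gripper value outside its range is refused whole. The fingers move at their own pace and stop on an object; "force" is the grip in N (left out, the last holds). Time passes only in rows, so rows that repeat a pose let the fingers close. It gives the time, the measured TCP pose, the force and the opening at its end, in the units of the state.
- get_state(): the state, without advancing time (a new reading comes with each control period).
- camera(name): name is "scene" or "top"; returns the picture (480x640x3 uint8, red, green, blue); there is no depth.
- camera_model(name): a dict with "camera_matrix" (3x3 intrinsics, pixels), "T" (4x4, takes a point from camera to world coordinates). Camera axes: x right, y up, looking along -z (the intrinsics and any distortion apply to the point x, -y, -z); pixel columns grow to the right and rows downward; lengths in m; the calibration is good to about 2 mm. A picture is of the moment at which its call begins. camera_model takes no time and is no camera call.
- finish_job(): hands the job in, once; it reports no verdict.
The state is a dict: "time": time; "joint_pos": joint angles; "qvel": joint speeds; "tau": joint torques, N m; "tool_pos": TCP position; "eef_rot": TCP orientation; "force": force on the tool from outside, world axes, zero at the start; "wrist_torque": the same for the moment, N m; "width": opening from 0.0 (shut) to 1.0 (fully open).
Only numpy, scipy, OpenCV 4.12 (cv2) and the standard library are available. Lean on these libraries where they do the work, as an engineer would, in place of code of your own. Each camera call takes 0.05 s, during which the arm holds its last target. There are 200 camera calls.

TASK

The violet-capped blood tubes standing in the blue carrier pucks have to be mixed: stand each of them, fully down, in a free well of the mixer's tube tray among the yellow-capped tubes. Then by its handle tip the tray to the red 40 degree line, keep it there for two seconds and bring it back fully level, and do this a second time. Then stand every violet-capped tube upright and fully down in a puck of its own again, lowering it in and not dropping it; leave the yellow-capped tubes in the tray, the pucks upright, and the bottle and beaker where they are.

Things in the scene. Friction and masses are not known exactly. Their poses are not given: they have to be found in the camera images.
- mixer_base: fixed grey base (262 x 130 x 10 mm) of a tilting tube mixer. Origin: middle of the underside, on the counter; x runs along the row of tubes away from the handle end, z up. The tray hangs between two brackets and swings about an axis parallel to the base's x, 65 mm above its origin.
- tray (a joint): swing of the grey tube tray in rad: 0 = level (against its stop), growing as the tubes' tops lean to the base's -y side (the right, seen from the handle end); 40 degrees = 0.70, free travel to 1.0. The hinge is stiff by friction (about 0.15 N m; 2 N at the handle) and stays where it is left. A white dial on the handle end has black ticks every 10 degrees and a long red line at 40; a red pointer on the tray reads it
- tray_floor (a point): middle of the tray's well floor, 20 mm above the counter when level; x along the row, z along the wells' axes, both turning with the tray. The tray has one row of 7 wells, 18 mm along x by 17 mm, 60 mm deep, at 28 mm pitch: x = -84, -56, .. +84 mm, y = 0. The tray's rim is at z = +60 mm, its outside 202 x 27 mm
- tray_handle (a point): middle of the grip of the handle: a round steel bar 12 mm thick, parallel to the row and to the hinge axis, beyond the end of the row nearest the robot (58 mm from the nearest well's axis), 85 mm from the hinge axis and 150 mm above the counter when level. Free bar for 24 mm either side, with a black ball of 18 mm at its outer end. x along the bar, z away from the hinge axis
- photometer: fixed beige instrument, 340 x 340 mm on plan and up to 306 mm tall, left of the mixer and behind the pucks: go round in front of it between mixer and pucks. Origin: middle of its underside; its front (x = -170 mm) faces the robot
- diluent_bottle: bystander: white plastic bottle 37 x 40 x 94 mm; origin under its middle
- beaker: bystander: glass beaker 52 mm across, 66 mm tall; origin under its middle
- blood_a: blood tube with a violet cap, dark red inside, 115 mm long, round glass 13 mm with a rounded foot; cap 17 mm thick, from 91 to 115 mm. 15 g. Origin: bottom of the foot; z along the tube to the cap. May be absent
- blood_b: blood tube with a violet cap, dark red inside, 115 mm long, round glass 13 mm with a rounded foot; cap 17 mm thick, from 91 to 115 mm. 15 g. Origin: bottom of the foot; z along the tube to the cap. May be absent
- blood_c: blood tube with a violet cap, dark red inside, 115 mm long, round glass 13 mm with a rounded foot; cap 17 mm thick, from 91 to 115 mm. 15 g. Origin: bottom of the foot; z along the tube to the cap. May be absent
- blood_d: blood tube with a violet cap, dark red inside, 115 mm long, round glass 13 mm with a rounded foot; cap 17 mm thick, from 91 to 115 mm. 15 g. Origin: bottom of the foot; z along the tube to the cap. May be absent
- serum_a: serum tube with a yellow cap, 115 mm long, glass 13 mm (14 mm square foot), cap 17 mm from 91 to 115 mm; stands in a well of the tray and stays there; only 2 or 3 of the seven are there at a start. Origin: bottom of the foot; z along the tube to the cap
- serum_b: serum tube with a yellow cap, 115 mm long, glass 13 mm (14 mm square foot), cap 17 mm from 91 to 115 mm; stands in a well of the tray and stays there; only 2 or 3 of the seven are there at a start. Origin: bottom of the foot; z along the tube to the cap
- serum_c: serum tube with a yellow cap, 115 mm long, glass 13 mm (14 mm square foot), cap 17 mm from 91 to 115 mm; stands in a well of the tray and stays there; only 2 or 3 of the seven are there at a start. Origin: bottom of the foot; z along the tube to the cap
- serum_d: serum tube with a yellow cap, 115 mm long, glass 13 mm (14 mm square foot), cap 17 mm from 91 to 115 mm; stands in a well of the tray and stays there; only 2 or 3 of the seven are there at a start. Origin: bottom of the foot; z along the tube to the cap
- serum_e: serum tube with a yellow cap, 115 mm long, glass 13 mm (14 mm square foot), cap 17 mm from 91 to 115 mm; stands in a well of the tray and stays there; only 2 or 3 of the seven are there at a start. Origin: bottom of the foot; z along the tube to the cap
- serum_f: serum tube with a yellow cap, 115 mm long, glass 13 mm (14 mm square foot), cap 17 mm from 91 to 115 mm; stands in a well of the tray and stays there; only 2 or 3 of the seven are there at a start. Origin: bottom of the foot; z along the tube to the cap
- serum_g: serum tube with a yellow cap, 115 mm long, glass 13 mm (14 mm square foot), cap 17 mm from 91 to 115 mm; stands in a well of the tray and stays there; only 2 or 3 of the seven are there at a start. Origin: bottom of the foot; z along the tube to the cap
- puck_a: loose carrier puck for one tube, holding a violet-capped tube at the start if that tube is there: blue cylinder 50 mm across and 50 mm tall with a white top ring, 200 g. Round upright well in the middle: 16 mm wide, floor 10 mm above the underside, widened to 22 mm in the top 8 mm. Origin: middle of the underside
- puck_b: loose carrier puck for one tube, holding a violet-capped tube at the start if that tube is there: blue cylinder 50 mm across and 50 mm tall with a white top ring, 200 g. Round upright well in the middle: 16 mm wide, floor 10 mm above the underside, widened to 22 mm in the top 8 mm. Origin: middle of the underside
- puck_c: loose carrier puck for one tube, holding a violet-capped tube at the start if that tube is there: blue cylinder 50 mm across and 50 mm tall with a white top ring, 200 g. Round upright well in the middle: 16 mm wide, floor 10 mm above the underside, widened to 22 mm in the top 8 mm. Origin: middle of the underside
- puck_d: loose carrier puck for one tube, holding a violet-capped tube at the start if that tube is there: blue cylinder 50 mm across and 50 mm tall with a white top ring, 200 g. Round upright well in the middle: 16 mm wide, floor 10 mm above the underside, widened to 22 mm in the top 8 mm. Origin: middle of the underside

How it is judged:
By the outcome, as a careful person would: the job done as asked, in the order asked, and still so for the second after the job is handed in, with the robot touching nothing.
Of serum_a, serum_b, serum_c, serum_d, serum_e, serum_f, serum_g only 2 to 3 are there at a start; the rules pass over those that are not, and their reading is None.
Of blood_a, blood_b, blood_c, blood_d only 2 to 4 are there at a start; the rules pass over those that are not, and their reading is None.
At some moment in a run one of puck_a, puck_b, puck_c, puck_d may be knocked a few centimetres aside while the robot is not near it.
It also fails if it takes over 210 s, if anything falls off the work surface, if the arm or the gripper's body presses on something with over 40 N, if the wrist force passes 120 N, or if a joint passes its speed limit or range.

## Working session

There is one attempt and no reset: what is moved stays moved. The work goes in short steps, Python scripts to look and compute and a tool call to move; the robot and the scene stay as the last step left them, time stands still between calls to the robot, and variables do not carry over. Pictures are saved under pics/ and viewed, on a budget of 14 in all, crops included, one or two more only if the job needs it, and the job is handed in when it is done.

Besides the shell and the picture viewer there is one more tool, called after "Call:" by a JSON object that holds its "fn" and its "kwargs", one argument or row to a line. step_arm: Moves the arm, as the interface text tells. Its arguments: {"type":"object","properties":{"commands":{"type":"array"},"force":{"type":"number"}},"required":["commands"]}

```bash
mkdir -p pics; ls
python3 - <<'E'
from station import *
import cv2
for n in("scene","top"):
    im=camera(n); cv2.imwrite(f"pics/{n}0.png",im[:,:,::-1]); m=camera_model(n); print(n,m)
print(get_state())
E
```

```text
pics
scene {'camera_matrix': array([[505.65023499,   0.        , 319.94849354],
       [  0.        , 505.65023499, 237.03744752],
       [  0.        ,   0.        ,   1.        ]]), 'T': array([[-0.87261605,  0.18176939, -0.45332232,  0.0757073 ],
       [-0.4883747 , -0.33538474,  0.80560985,  0.75729471],
       [-0.00560217,  0.92437923,  0.38143368,  0.53227081],
       [ 0.        ,  0.        ,  0.        ,  1.        ]])}
top {'camera_matrix': array([[537.13846528,   0.        , 317.46850364],
       [  0.        , 537.13846528, 240.81065458],
       [  0.        ,   0.        ,   1.        ]]), 'T': array([[-0.01119373,  0.99073279, -0.13536338,  0.41258954],
       [-0.99989577, -0.00985571,  0.01055072, -0.1035893 ],
       [ 0.00911884,  0.13546738,  0.99073984,  1.38725669],
       [ 0.        ,  0.        ,  0.        ,  1.        ]])}
{'time': 0.1, 'joint_pos': array([-1.01228129e+00,  4.07752141e-02,  8.38943155e-02, -3.79955031e-04,
       -1.61553454e+00, -3.33678580e-01]), 'qvel': array([-0.00031761, -0.00133464,  0.00131298,  0.00186248, -0.00195503,
       -0.00027536]), 'tau': array([-5.59307024e-03, -3.69340396e+01,  3.48283768e+01,  6.95175871e+00,
       -4.42006480e-03, -3.07192543e-06]), 'tool_pos': array([ 0.13374436, -0.58458815,  0.230362  ]), 'eef_rot': array([-1.12189840e-01,  9.93686444e-01,  8.12216362e-04, -1.78059862e-04]), 'force': array([-0.10993777, -0.01256122,  0.69177233]), 'wrist_torque': array([ 0.01696192, -0.01183492,  0.00730007]), 'width': 1.0037253857258641}
```

View pics/scene0.png

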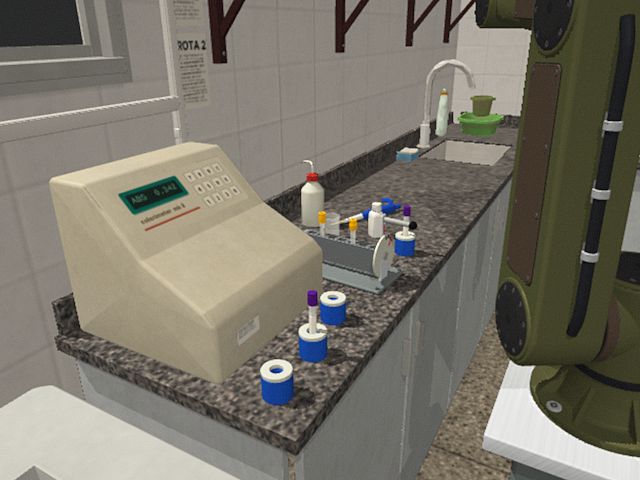

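View pics/top0.png

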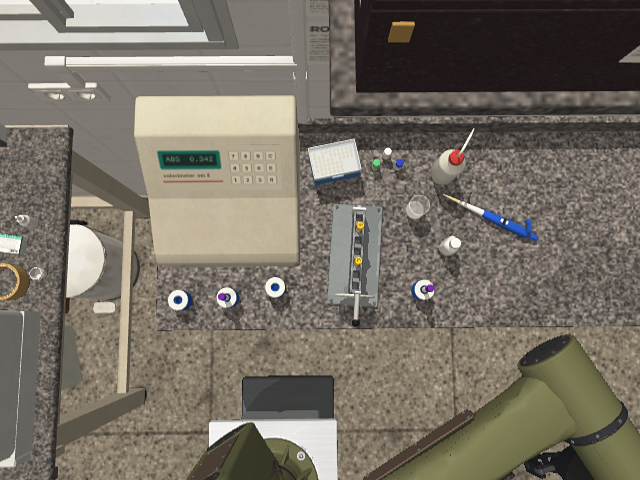

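Two violet tubes are visible: top (228,297) and (424,290), each in a puck. There are empty pucks at (179,300) and (275,287). The mixer shows two yellow caps at (360,225) and (358,260), with the handle bar end near (356,322). Next I'll measure these.

```bash
cat > h.py <<'E'
from station import *
import cv2, numpy as np
from scipy.spatial.transform import Rotation as R
def ray(n,uv):
    m=camera_model(n); K=m["camera_matrix"]; T=m["T"]
    d=np.array([(uv[0]-K[0,2])/K[0,0],-(uv[1]-K[1,2])/K[1,1],-1.])
    return T[:3,3],T[:3,:3]@d
def onz(n,uv,z):
    o,d=ray(n,uv); return o+d*(z-o[2])/d[2]
def proj(n,p):
    m=camera_model(n); K=m["camera_matrix"]; T=m["T"]
    c=T[:3,:3].T@(np.asarray(p)-T[:3,3]); return np.array([K[0,2]+K[0,0]*c[0]/-c[2],K[1,2]-K[1,1]*c[1]/-c[2]])
def tri(uv_s,uv_t):
    (a,d),(b,e)=ray("scene",uv_s),ray("top",uv_t); d=d/np.linalg.norm(d);e=e/np.linalg.norm(e)
    s,t=np.linalg.lstsq(np.stack([d,-e],1),b-a,rcond=None)[0]
    return (a+s*d+b+t*e)/2, np.linalg.norm(a+s*d-b-t*e)
HS={"violet":((125,90,40),(150,255,255)),"yellow":((18,150,120),(32,255,255)),"blue":((105,180,80),(122,255,255))}
def blobs(im,c,amin=8):
    hsv=cv2.cvtColor(im,cv2.COLOR_RGB2HSV); m=cv2.inRange(hsv,*map(np.array,HS[c]))
    n,l,s,ce=cv2.connectedComponentsWithStats(m)
    return [(ce[i].round(2),s[i].tolist()) for i in range(1,n) if s[i][4]>=amin]
E
python3 - <<'E'
from h import *
for n in("scene","top"):
    im=camera(n)
    for c in HS:
        for b in blobs(im,c):
            print(n,c,b, onz(n,b[0],{"violet":.113,"yellow":.123,"blue":.025}[c]).round(4))
    if n=="top":
        cv2.imwrite("pics/topc.png",cv2.resize(im[190:335,315:395,::-1],None,fx=4,fy=4,interpolation=cv2.INTER_CUBIC))
        # white rings
        hsv=cv2.cvtColor(im,cv2.COLOR_RGB2HSV)
        for (u,v) in [(179,300),(228,297),(275,287),(424,290)]:
            w=((hsv[...,2]>190)&(hsv[...,1]<50)).astype(np.uint8); w[:v-16]=0;w[v+16:]=0;w[:,:u-16]=0;w[:,u+16:]=0
            cs,_=cv2.findContours(w,cv2.RETR_EXTERNAL,cv2.CHAIN_APPROX_NONE); p=max(cs,key=len)
            (e,ax,_)=cv2.fitEllipse(cv2.convexHull(p)); print("ring",np.round(e,2),np.round(ax,1),onz(n,e,.05).round(4))
    else: cv2.imwrite("pics/scc.png",cv2.resize(im[195:305,290:430,::-1],None,fx=5,fy=5,interpolation=cv2.INTER_CUBIC))
E
```

```text
scene violet (array([406.38, 210.33]), [403, 205, 8, 11, 73]) [ 0.4701 -0.3825  0.113 ]
scene violet (array([312.14, 297.81]), [307, 290, 11, 16, 144]) [0.4545 0.1121 0.113 ]
scene yellow (array([321.85, 216.91]), [319, 211, 7, 12, 75]) [ 0.6187 -0.2174  0.123 ]
scene yellow (array([352.62, 224.28]), [349, 219, 8, 12, 87]) [ 0.5341 -0.2082  0.123 ]
scene blue (array([389.04, 206.04]), [382, 198, 19, 16, 156]) [ 0.6137 -0.6341  0.025 ]
scene blue (array([365.45, 213.72]), [362, 210, 9, 9, 40]) [ 0.6486 -0.5359  0.025 ]
scene blue (array([404.22, 247.51]), [395, 238, 20, 18, 272]) [ 0.4599 -0.3546  0.025 ]
scene blue (array([332.62, 314.38]), [321, 303, 25, 22, 432]) [0.4672 0.0137 0.025 ]
scene blue (array([312.76, 349.95]), [299, 337, 28, 25, 536]) [0.4426 0.1326 0.025 ]
scene blue (array([276.19, 370.41]), [271, 369, 12, 4, 37]) [0.4662 0.2093 0.025 ]
scene blue (array([277.22, 391.54]), [261, 376, 32, 29, 662]) [0.4363 0.2512 0.025 ]
top violet (array([429.69, 287.98]), [426, 285, 9, 7, 48]) [ 0.4712 -0.3819  0.113 ]
top violet (array([221.67, 296.21]), [218, 293, 8, 7, 43]) [0.457
[... 377 characters left out ...]
29, 236.69]), [529, 234, 9, 6, 35]) [ 0.6039 -0.6733  0.025 ]
top blue (array([413.55, 291.32]), [412, 283, 6, 16, 31]) [ 0.4672 -0.3599  0.025 ]
top blue (array([274.67, 286.84]), [271, 284, 8, 7, 45]) [ 0.4823 -0.0086  0.025 ]
top blue (array([236.45, 298.59]), [234, 291, 5, 15, 22]) [0.4538 0.0877 0.025 ]
top blue (array([188.44, 301.15]), [183, 292, 9, 18, 48]) [0.4487 0.2082 0.025 ]
top blue (array([177.76, 299.8 ]), [174, 297, 8, 7, 41]) [0.4524 0.2351 0.025 ]
ring [177.37 299.53] [19.1 20.1] [0.4524 0.2299 0.05  ]
ring [225.91 297.03] [18.7 20. ] [0.4572 0.1102 0.05  ]
ring [274.52 286.68] [19.5 19.6] [ 0.4815 -0.0099  0.05  ]
ring [423.71 288.69] [18.6 19.3] [ 0.4725 -0.3807  0.05  ]
```

View pics/topc.png

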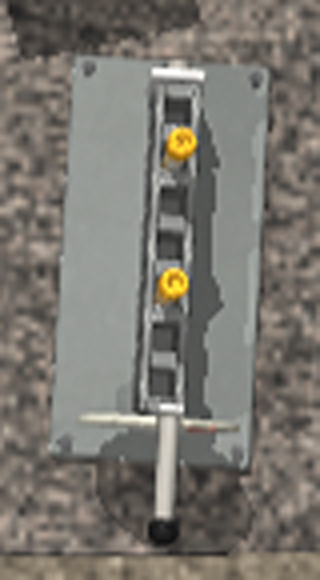

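View pics/scc.png

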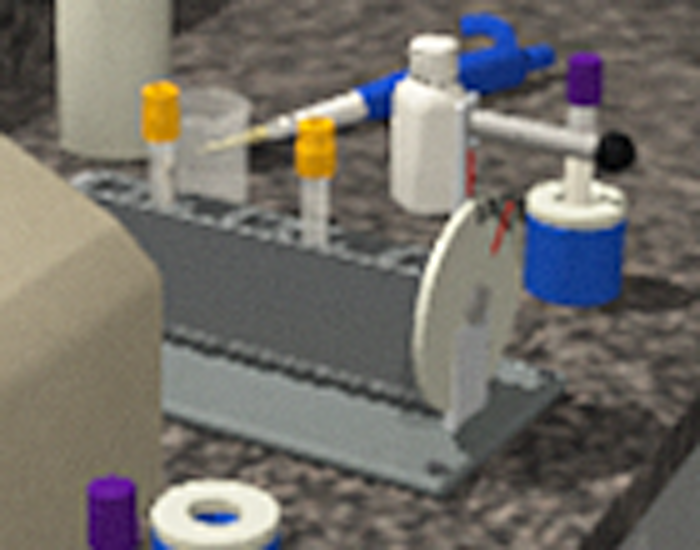

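Run:
```python
from h import *
f=lambda p:((p[0]+.5)/4-.5+315,(p[1]+.5)/4-.5+190)
c=[onz("top",f(p),.010)[:2] for p in [(80,57),(268,70),(246,466),(52,452)]]
o=np.mean(c,0); dx=(c[0]+c[1]-c[2]-c[3]); 
print("corners",np.round(c,4),"orig",o.round(4),"yaw",np.degrees(np.arctan2(dx[1],dx[0])),"len",[np.linalg.norm(c[i]-c[i-1]).round(4) for i in range(4)])
ball=onz("top",f((163,530)),.150); print("ball",ball.round(4))
for p in [(179,107),(160,383),(170,243)]: print("well",p,onz("top",f(p),.08).round(4))
# rim outline of tray at z=.08: left/right edges and ends
for p in [(155,85),(197,85),(183,402),(142,402)]: print("rim",onz("top",f(p),.08).round(4))
A=np.array([.5361,-.2105]);B=np.array([.6206,-.2185])  # cap means approx
print("yellow tri",tri((321.85,216.91),(359.94,225.55)),tri((352.62,224.28),(357.78,260.72)))
print("violet tri",tri((406.38,210.33),(429.69,287.98)),tri((312.14,297.81),(221.67,296.21)))
```

```text
corners [[ 0.6977 -0.1642]
 [ 0.6879 -0.2869]
 [ 0.4313 -0.2658]
 [ 0.4415 -0.1424]] orig [ 0.5646 -0.2148] yaw -4.7805649760837 len [np.float64(0.2571), np.float64(0.1231), np.float64(0.2575), np.float64(0.1239)]
ball [ 0.3937 -0.2011  0.15  ]
well (179, 107) [ 0.6512 -0.2219  0.08  ]
well (160, 383) [ 0.481  -0.2066  0.08  ]
well (170, 243) [ 0.5666 -0.2145  0.08  ]
rim [ 0.6651 -0.2073  0.08  ]
rim [ 0.6649 -0.2333  0.08  ]
rim [ 0.4693 -0.2203  0.08  ]
rim [ 0.4696 -0.1954  0.08  ]
yellow tri (array([ 0.62055959, -0.2192244 ,  0.12216131]), np.float64(0.0014435288391259301)) (array([ 0.53658426, -0.21221554,  0.12122416]), np.float64(0.0009550144888918623))
violet tri (array([ 0.4706117 , -0.38212559,  0.11304031]), np.float64(0.001229536868937012)) (array([0.4565614 , 0.11006585, 0.11152529]), np.float64(0.0013996662653459292))
```

```bash
cat >> h.py <<'E'
YAW=np.radians(-4.78); C=np.array([.5648,-.2146]); UX=np.array([np.cos(YAW),np.sin(YAW)])
def well(k): return C+UX*.028*(k-4)
def go(*pts):
    s=get_state(); r=R.from_quat(s["eef_rot"]).as_matrix(); p=s["tool_pos"]
    y=r[:2,1]; t=np.array([-UX[1],UX[0]]); a=np.arctan2(y[0]*t[1]-y[1]*t[0],y@t)
    print("t",round(s["time"],2),"pos",p.round(4),"w",round(s["width"],3),"F",s["force"].round(1),"turn",round(-a,3))
    for q in pts: print("  ->",np.round(q,4),"slide",(r.T@(np.array(q)-p)).round(4))
E
python3 - <<'E'
from h import *
print(R.from_quat(get_state()["eef_rot"]).as_matrix().round(3))
go((.4708,-.382,.23),(.4708,-.382,.094))
E
```

```text
[[-0.975 -0.223 -0.   ]
 [-0.223  0.975  0.001]
 [ 0.     0.001 -1.   ]]
t 0.2 pos [ 0.1337 -0.5847  0.2306] w 1.0 F [0.  0.  0.1] turn 0.308
  -> [ 0.4708 -0.382   0.23  ] slide [-0.3738  0.1225  0.0007]
  -> [ 0.4708 -0.382   0.094 ] slide [-0.3738  0.1223  0.1367]
```

Call:
{"fn": "step_arm", "kwargs": {
  "commands": [
    {"hand": 0.05,"slide": [-0.374,0.1225,0],"turn": 0.308},
    {"hand": 0.05,"slide": [-0.374,0.1225,0],"turn": 0.308},
    {"hand": 0.05,"slide": [-0.374,0.1225,0],"turn": 0.308},
    {"hand": 0.05,"slide": [-0.374,0.1225,0],"turn": 0.308},
    {"hand": 0.05,"slide": [-0.374,0.1225,0],"turn": 0.308},
    {"hand": 0.05,"slide": [-0.374,0.1225,0],"turn": 0.308},
    {"hand": 0.05,"slide": [-0.374,0.1225,0],"turn": 0.308},
    {"hand": 0.05,"slide": [-0.374,0.1225,0],"turn": 0.308},
    {"hand": 0.05,"slide": [-0.374,0.1225,0],"turn": 0.308},
    {"hand": 0.05,"slide": [-0.374,0.1225,0],"turn": 0.308}
  ]
}}

```text
time: 1.45
tool_pos: [0.4701, -0.383, 0.2316]
eef_rot: [0.042, 0.999, -0.0, 0.0]
force: [0.6, 0.2, -0.3]
width: 0.582
```

Run:
```python
from h import *
im=camera("top"); cv2.imwrite("pics/t1.png",im[:,:,::-1])
print([b for b in blobs(im,"violet")])
go((.4708,-.382,.23),(.4708,-.382,.094))
```

```text
[(array([429.12, 289.5 ]), [427, 288, 6, 3, 8]), (array([222.55, 295.11]), [219, 292, 8, 7, 44])]
t 1.5 pos [ 0.4702 -0.3829  0.2316] w 0.586 F [-0.4 -0.8 -0.2] turn -0.001
  -> [ 0.4708 -0.382   0.23  ] slide [-0.0006  0.001   0.0016]
  -> [ 0.4708 -0.382   0.094 ] slide [-0.0005  0.001   0.1376]
```

Call:
{"fn": "step_arm", "kwargs": {
  "commands": [
    {"hand": 0.05,"slide": [-0.0005,0.001,0.06],"turn": 0},
    {"hand": 0.05,"slide": [-0.0005,0.001,0.115],"turn": 0},
    {"hand": 0.05,"slide": [-0.0005,0.001,0.1375],"turn": 0},
    {"hand": 0.05,"slide": [-0.0005,0.001,0.1375],"turn": 0},
    {"hand": 0.012,"slide": [-0.0005,0.001,0.1375],"turn": 0},
    {"hand": 0.012,"slide": [-0.0005,0.001,0.1375],"turn": 0},
    {"hand": 0.012,"slide": [-0.0005,0.001,0.1375],"turn": 0},
    {"hand": 0.012,"slide": [-0.0005,0.001,0.1375],"turn": 0}
  ],
  "force": 30
}}

```text
time: 2.5
tool_pos: [0.4724, -0.3817, 0.0958]
eef_rot: [0.041, 0.999, -0.001, 0.001]
force: [-0.6, 0.1, 6.4]
width: 0.184
```

Run:
```python
from h import *
go((.4708,-.382,.23))
```

```text
t 2.5 pos [ 0.4724 -0.3817  0.0958] w 0.184 F [-0.6  0.1  6.4] turn 0.0
  -> [ 0.4708 -0.382   0.23  ] slide [ 0.0012 -0.0006 -0.1342]
```

Call:
{"fn": "step_arm", "kwargs": {
  "commands": [
    {"hand": 0.012,"slide": [0,0,-0.03],"turn": 0},
    {"hand": 0.012,"slide": [0,0,-0.09],"turn": 0},
    {"hand": 0.012,"slide": [0,0,-0.15],"turn": 0},
    {"hand": 0.012,"slide": [0,0,-0.175],"turn": 0},
    {"hand": 0.012,"slide": [0,0,-0.175],"turn": 0},
    {"hand": 0.012,"slide": [0,0,-0.175],"turn": 0}
  ]
}}

```text
time: 3.25
tool_pos: [0.4715, -0.3807, 0.2672]
eef_rot: [0.042, 0.999, 0.001, -0.001]
force: [0.6, 0.3, -1.5]
width: 0.189
```

Run:
```python
from h import *
im=camera("scene"); cv2.imwrite("pics/s1.png",cv2.resize(im[120:330,270:430,::-1],None,fx=3.5,fy=3.5))
im=camera("top"); 
for b in blobs(im,"violet"): print(b, onz("top",b[0],.113).round(4))
go((*well(4),.27),(*well(4),.11))
```

```text
(array([222.47, 295.07]), [219, 292, 8, 7, 45]) [0.4598 0.1083 0.113 ]
t 3.35 pos [ 0.4713 -0.3808  0.2669] w 0.185 F [0.3 0.8 0.2] turn 0.0
  -> [ 0.5648 -0.2146  0.27  ] slide [-0.0794  0.1734 -0.0031]
  -> [ 0.5648 -0.2146  0.11  ] slide [-0.0798  0.1732  0.1569]
```

View pics/s1.png

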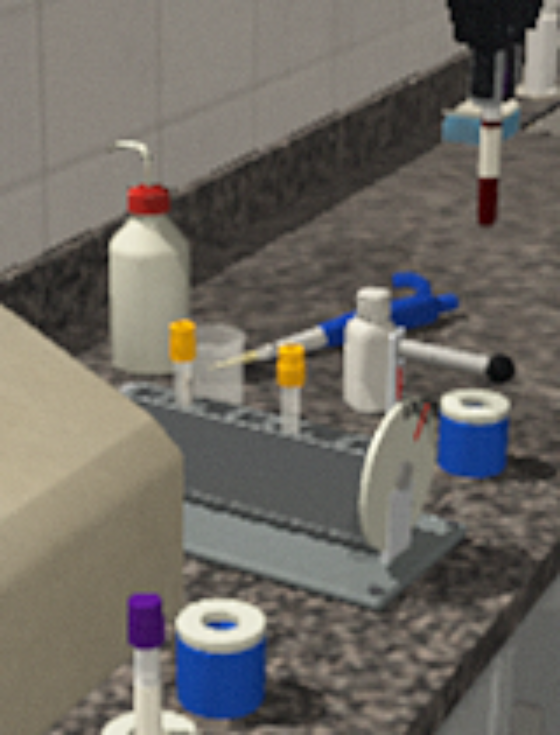

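Call:
{"fn": "step_arm", "kwargs": {
  "commands": [
    {"hand": 0.012,"slide": [-0.03,0.055,0],"turn": 0},
    {"hand": 0.012,"slide": [-0.06,0.11,0],"turn": 0},
    {"hand": 0.012,"slide": [-0.08,0.16,0],"turn": 0},
    {"hand": 0.012,"slide": [-0.08,0.1735,0.02],"turn": 0},
    {"hand": 0.012,"slide": [-0.08,0.1735,0.06],"turn": 0},
    {"hand": 0.012,"slide": [-0.08,0.1735,0.085],"turn": 0},
    {"hand": 0.012,"slide": [-0.08,0.1735,0.085],"turn": 0},
    {"hand": 0.012,"slide": [-0.08,0.1735,0.085],"turn": 0}
  ]
}}

```text
time: 4.35
tool_pos: [0.566, -0.2152, 0.1849]
eef_rot: [0.042, 0.999, -0.0, 0.0]
force: [0.0, -0.1, 0.2]
width: 0.181
```

Run:
```python
from h import *
go((*well(4),.16),(*well(4),.106))
im=camera("scene")
print("foot pred px",proj("scene",(*get_state()["tool_pos"][:2],get_state()["tool_pos"][2]-.0858)),"well centre px",proj("scene",(*well(4),.08)))
cv2.imwrite("pics/s2.png",cv2.resize(im[190:290,290:400,::-1],None,fx=6,fy=6))
```

```text
t 4.35 pos [ 0.566  -0.2152  0.1849] w 0.181 F [ 0.  -0.1  0.2] turn 0.0
  -> [ 0.5648 -0.2146  0.16  ] slide [0.0013 0.0005 0.0248]
  -> [ 0.5648 -0.2146  0.106 ] slide [0.0013 0.0006 0.0788]
foot pred px [341.26374556 230.40455604] well centre px [341.59391751 238.41583766]
```

View pics/s2.png

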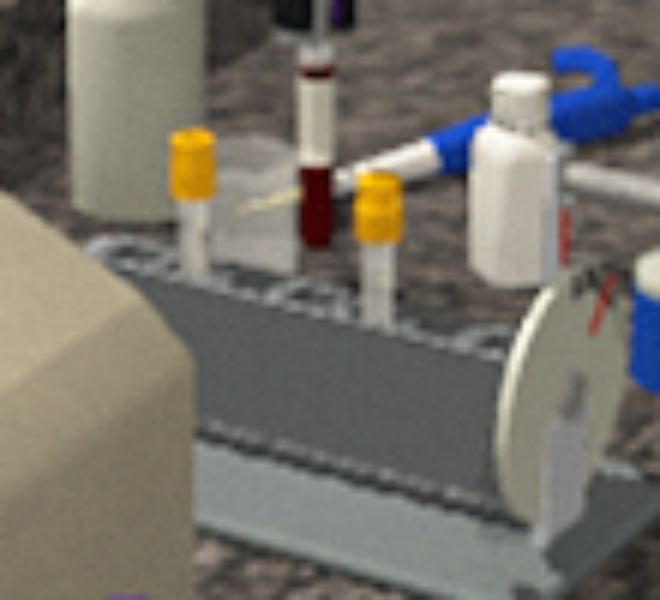

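Call:
{"fn": "step_arm", "kwargs": {
  "commands": [
    {"hand": 0.012,"slide": [0,0.0006,0.015],"turn": 0},
    {"hand": 0.012,"slide": [0,0.0006,0.025],"turn": 0},
    {"hand": 0.012,"slide": [0,0.0006,0.035],"turn": 0},
    {"hand": 0.012,"slide": [0,0.0006,0.045],"turn": 0},
    {"hand": 0.012,"slide": [0,0.0006,0.05],"turn": 0},
    {"hand": 0.012,"slide": [0,0.0006,0.05],"turn": 0}
  ]
}}

```text
time: 5.15
tool_pos: [0.5657, -0.2143, 0.1334]
eef_rot: [0.042, 0.999, 0.0, -0.0]
force: [-0.2, 0.8, 0.1]
width: 0.186
```

Run:
```python
from h import *
im=camera("scene"); cv2.imwrite("pics/s3.png",cv2.resize(im[190:290,290:400,::-1],None,fx=5,fy=5))
go((*well(4),.106))
```

```text
t 5.2 pos [ 0.5659 -0.2144  0.1339] w 0.186 F [-0.4 -0.3  0.5] turn 0.0
  -> [ 0.5648 -0.2146  0.106 ] slide [ 0.001  -0.0003  0.0279]
```

View pics/s3.png

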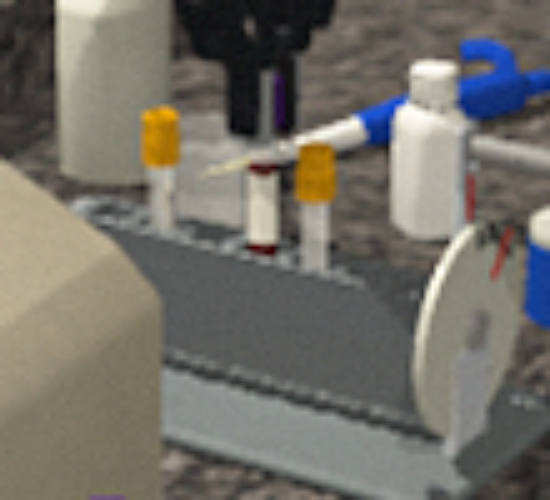

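The tube has entered well 4 with no contact force, so I'm seating it.

Call:
{"fn": "step_arm", "kwargs": {
  "commands": [
    {"hand": 0.012,"slide": [0,0,0.01],"turn": 0},
    {"hand": 0.012,"slide": [0,0,0.02],"turn": 0},
    {"hand": 0.012,"slide": [0,0,0.026],"turn": 0},
    {"hand": 0.012,"slide": [0,0,0.0285],"turn": 0},
    {"hand": 0.012,"slide": [0,0,0.0285],"turn": 0}
  ]
}}

```text
time: 5.82
tool_pos: [0.566, -0.2144, 0.1059]
eef_rot: [0.042, 0.999, -0.0, 0.0]
force: [-0.6, 0.4, 2.7]
width: 0.184
```

Run:
```python
from h import *
go((*well(4),.106))
```

```text
t 5.83 pos [ 0.566  -0.2144  0.1059] w 0.184 F [-0.6  0.4  2.7] turn 0.0
  -> [ 0.5648 -0.2146  0.106 ] slide [ 0.0012 -0.0003 -0.0001]
```

Call:
{"fn": "step_arm", "kwargs": {
  "commands": [
    {"hand": 0.04,"slide": [0,0,0],"turn": 0},
    {"hand": 0.04,"slide": [0,0,0],"turn": 0},
    {"hand": 0.04,"slide": [0,0,0],"turn": 0},
    {"hand": 0.04,"slide": [0,0,-0.05],"turn": 0},
    {"hand": 0.04,"slide": [0,0,-0.11],"turn": 0},
    {"hand": 0.04,"slide": [0.05,0,-0.14],"turn": 0},
    {"hand": 0.04,"slide": [0.11,0,-0.14],"turn": 0},
    {"hand": 0.04,"slide": [0.13,0.05,-0.14],"turn": 0},
    {"hand": 0.04,"slide": [0.13,0.11,-0.14],"turn": 0},
    {"hand": 0.04,"slide": [0.13,0.13,-0.14],"turn": 0}
  ]
}}

```text
time: 7.08
tool_pos: [0.4468, -0.0716, 0.2457]
eef_rot: [0.04, 0.999, 0.001, 0.001]
force: [-0.3, -0.5, 0.2]
width: 0.471
```

Run:
```python
from h import *
S=camera("scene");T=camera("top")
for n,im in(("scene",S),("top",T)):
    for c in("violet","yellow"):
        for b in blobs(im,c): print(n,c,b,onz(n,b[0],.113 if c=="violet" else .123).round(4))
cv2.imwrite("pics/t2.png",T[:,:,::-1])
go((.458,.109,.235),(.458,.109,.0955))
```

```text
scene violet (array([341.22, 220.89]), [338, 215, 8, 12, 81]) [ 0.5786 -0.2391  0.113 ]
scene violet (array([311.27, 297.06]), [306, 290, 11, 15, 143]) [0.4571 0.1106 0.113 ]
scene yellow (array([321.84, 217.07]), [319, 212, 7, 11, 73]) [ 0.6182 -0.2164  0.123 ]
scene yellow (array([352.63, 224.23]), [349, 219, 8, 11, 83]) [ 0.5342 -0.2085  0.123 ]
top violet (array([359.71, 247.06]), [356, 243, 8, 9, 51]) [ 0.5706 -0.218   0.113 ]
top yellow (array([359.94, 225.55]), [357, 222, 7, 8, 47]) [ 0.6211 -0.2188  0.123 ]
top yellow (array([357.91, 260.48]), [355, 257, 7, 8, 46]) [ 0.5374 -0.2122  0.123 ]
t 7.17 pos [ 0.4471 -0.0721  0.2455] w 0.469 F [-0.4 -0.4 -0.1] turn 0.003
  -> [0.458 0.109 0.235] slide [0.0036 0.1814 0.0106]
  -> [0.458  0.109  0.0955] slide [0.0037 0.1813 0.1501]
```

View pics/t2.png

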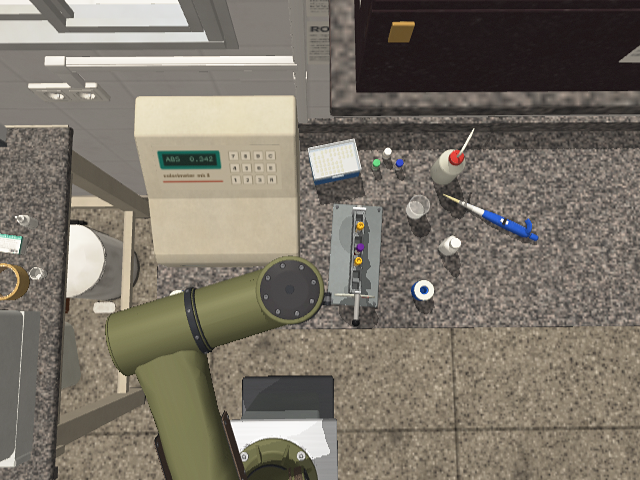

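Call:
{"fn": "step_arm", "kwargs": {
  "commands": [
    {"hand": 0.05,"slide": [0.0025,0.06,0],"turn": 0.003},
    {"hand": 0.05,"slide": [0.0025,0.12,0],"turn": 0.003},
    {"hand": 0.05,"slide": [0.0025,0.18,0],"turn": 0.003},
    {"hand": 0.05,"slide": [0.0025,0.181,0.04],"turn": 0.003},
    {"hand": 0.05,"slide": [0.0025,0.181,0.06],"turn": 0.003},
    {"hand": 0.05,"slide": [0.0025,0.181,0.06],"turn": 0.003}
  ]
}}

```text
time: 7.92
tool_pos: [0.4592, 0.1054, 0.1841]
eef_rot: [0.044, 0.999, -0.001, -0.001]
force: [-0.1, 0.4, 0.3]
width: 0.584
```

Run:
```python
from h import *
S=camera("scene")
for b in blobs(S,"violet"): print(b,onz("scene",b[0],.113).round(4))
go((.4592,.1084,.0955))
```

```text
(array([341.11, 220.71]), [337, 215, 9, 12, 85]) [ 0.5794 -0.24    0.113 ]
(array([311.27, 297.06]), [306, 290, 11, 15, 143]) [0.4571 0.1106 0.113 ]
t 7.97 pos [0.4599 0.1055 0.1858] w 0.588 F [ 0.5 -0.6  0.7] turn -0.004
  -> [0.4592 0.1084 0.0955] slide [0.001  0.0029 0.0903]
```

Call:
{"fn": "step_arm", "kwargs": {
  "commands": [
    {"hand": 0.05,"slide": [0.001,0.003,0.05],"turn": -0.004},
    {"hand": 0.05,"slide": [0.001,0.003,0.08],"turn": -0.004},
    {"hand": 0.05,"slide": [0.001,0.003,0.09],"turn": -0.004},
    {"hand": 0.05,"slide": [0.001,0.003,0.09],"turn": -0.004},
    {"hand": 0.012,"slide": [0.001,0.003,0.09],"turn": -0.004},
    {"hand": 0.012,"slide": [0.001,0.003,0.09],"turn": -0.004},
    {"hand": 0.012,"slide": [0.001,0.003,0.09],"turn": -0.004},
    {"hand": 0.012,"slide": [0.001,0.003,0.09],"turn": -0.004}
  ]
}}

```text
time: 8.98
tool_pos: [0.4596, 0.1101, 0.0966]
eef_rot: [0.041, 0.999, 0.001, 0.001]
force: [0.3, 0.5, 5.3]
width: 0.182
```

Run:
```python
from h import *
go((.4592,.1084,.27))
```

```text
t 8.97 pos [0.4596 0.1101 0.0966] w 0.182 F [0.3 0.5 5.3] turn 0.001
  -> [0.4592 0.1084 0.27  ] slide [-1.000e-04 -1.500e-03 -1.734e-01]
```

Call:
{"fn": "step_arm", "kwargs": {
  "commands": [
    {"hand": 0.012,"slide": [0,0,-0.03],"turn": 0},
    {"hand": 0.012,"slide": [0,0,-0.09],"turn": 0},
    {"hand": 0.012,"slide": [0,0,-0.15],"turn": 0},
    {"hand": 0.012,"slide": [0,0,-0.175],"turn": 0},
    {"hand": 0.012,"slide": [0,-0.06,-0.175],"turn": 0},
    {"hand": 0.012,"slide": [0,-0.12,-0.175],"turn": 0},
    {"hand": 0.012,"slide": [0,-0.18,-0.175],"turn": 0},
    {"hand": 0.012,"slide": [0,-0.24,-0.175],"turn": 0},
    {"hand": 0.012,"slide": [0,-0.25,-0.175],"turn": 0},
    {"hand": 0.012,"slide": [0,-0.25,-0.175],"turn": 0}
  ]
}}

```text
time: 10.22
tool_pos: [0.4381, -0.1398, 0.2698]
eef_rot: [0.042, 0.999, 0.0, -0.001]
force: [-0.3, 0.6, -0.2]
width: 0.186
```

Run:
```python
from h import *
go((*well(5),.27),(*well(5),.187))
T=camera("top"); cv2.imwrite("pics/x.png",T[:,:,::-1])
for c in("violet","yellow"):
  for b in blobs(T,c): print(b,onz("top",b[0],.123).round(4))
```

```text
t 10.22 pos [ 0.4381 -0.1398  0.2698] w 0.186 F [-0.3  0.6 -0.2] turn -0.001
  -> [ 0.5927 -0.2169  0.27  ] slide [-0.1605 -0.0639 -0.0004]
  -> [ 0.5927 -0.2169  0.187 ] slide [-0.1606 -0.0639  0.0826]
(array([359.69, 246.9 ]), [356, 243, 8, 9, 49]) [ 0.5697 -0.2171  0.123 ]
(array([359.94, 225.55]), [357, 222, 7, 8, 47]) [ 0.6211 -0.2188  0.123 ]
(array([357.91, 260.12]), [354, 257, 8, 7, 43]) [ 0.5383 -0.2122  0.123 ]
```

Run:
```python
from h import *
go((*well(7),.27),(*well(7),.187))
```

```text
t 10.28 pos [ 0.4383 -0.139   0.2699] w 0.187 F [-0.6  0.   0.1] turn 0.001
  -> [ 0.6485 -0.2216  0.27  ] slide [-0.2162 -0.065  -0.0003]
  -> [ 0.6485 -0.2216  0.187 ] slide [-0.2163 -0.0651  0.0827]
```

Call:
{"fn": "step_arm", "kwargs": {
  "commands": [
    {"hand": 0.012,"slide": [-0.05,-0.03,0],"turn": 0},
    {"hand": 0.012,"slide": [-0.1,-0.06,0],"turn": 0},
    {"hand": 0.012,"slide": [-0.16,-0.065,0],"turn": 0},
    {"hand": 0.012,"slide": [-0.21,-0.065,0],"turn": 0},
    {"hand": 0.012,"slide": [-0.2163,-0.065,0.01],"turn": 0},
    {"hand": 0.012,"slide": [-0.2163,-0.065,0.05],"turn": 0},
    {"hand": 0.012,"slide": [-0.2163,-0.065,0.08],"turn": 0},
    {"hand": 0.012,"slide": [-0.2163,-0.065,0.082],"turn": 0},
    {"hand": 0.012,"slide": [-0.2163,-0.065,0.082],"turn": 0}
  ]
}}

```text
time: 11.4
tool_pos: [0.6489, -0.2213, 0.1902]
eef_rot: [0.041, 0.999, -0.0, 0.001]
force: [0.3, 0.6, 0.8]
width: 0.185
```

Run:
```python
from h import *
go((*well(7),.13))
im=camera("scene"); p=get_state()["tool_pos"]
for dz in(.0866,): print("foot px pred",proj("scene",(p[0],p[1],p[2]-dz)))
cv2.imwrite("pics/s4.png",cv2.resize(im[170:270,270:380,::-1],None,fx=6,fy=6))
```

```text
t 11.4 pos [ 0.6489 -0.2213  0.1902] w 0.185 F [0.3 0.6 0.8] turn 0.002
  -> [ 0.6485 -0.2216  0.13  ] slide [ 0.0005 -0.0003  0.0602]
foot px pred [311.62145652 221.64416311]
```

View pics/s4.png

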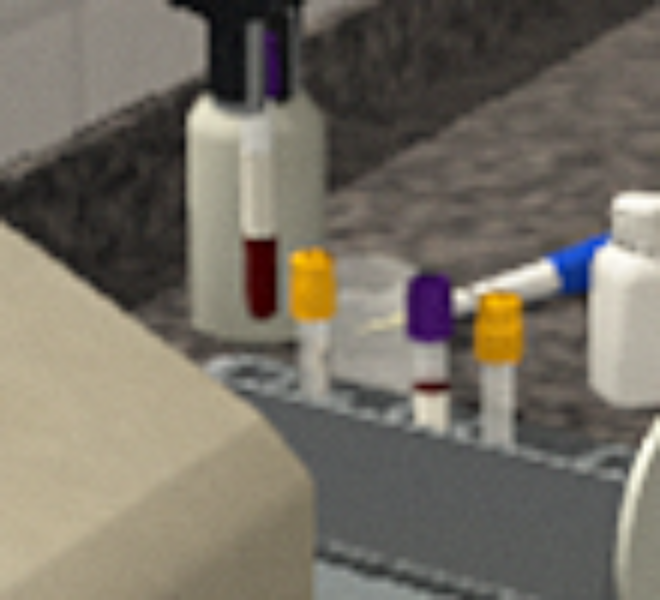

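Call:
{"fn": "step_arm", "kwargs": {
  "commands": [
    {"hand": 0.012,"slide": [-0.0025,-0.0003,0],"turn": 0},
    {"hand": 0.012,"slide": [-0.0025,-0.0003,0.015],"turn": 0},
    {"hand": 0.012,"slide": [-0.0025,-0.0003,0.025],"turn": 0},
    {"hand": 0.012,"slide": [-0.0025,-0.0003,0.032],"turn": 0},
    {"hand": 0.012,"slide": [-0.0025,-0.0003,0.038],"turn": 0},
    {"hand": 0.012,"slide": [-0.0025,-0.0003,0.042],"turn": 0},
    {"hand": 0.012,"slide": [-0.0025,-0.0003,0.042],"turn": 0}
  ]
}}

```text
time: 12.32
tool_pos: [0.6509, -0.2223, 0.1458]
eef_rot: [0.041, 0.999, 0.0, -0.0]
force: [0.6, 0.4, -0.7]
width: 0.186
```

Run:
```python
from h import *
go((*well(7),.107))
im=camera("scene")
cv2.imwrite("pics/s5.png",cv2.resize(im[170:270,270:380,::-1],None,fx=6,fy=6))
```

```text
t 12.32 pos [ 0.6509 -0.2223  0.1458] w 0.186 F [ 0.6  0.4 -0.7] turn 0.001
  -> [ 0.6485 -0.2216  0.107 ] slide [0.0025 0.0005 0.0388]
```

View pics/s5.png

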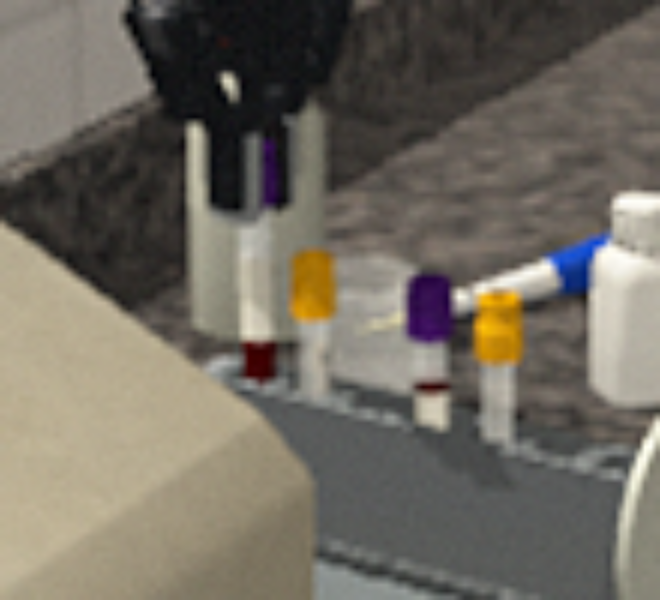

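Call:
{"fn": "step_arm", "kwargs": {
  "commands": [
    {"hand": 0.012,"slide": [0.0008,0.0003,0.01],"turn": 0},
    {"hand": 0.012,"slide": [0.0015,0.0005,0.02],"turn": 0},
    {"hand": 0.012,"slide": [0.0015,0.0005,0.03],"turn": 0},
    {"hand": 0.012,"slide": [0.0015,0.0005,0.037],"turn": 0},
    {"hand": 0.012,"slide": [0.0015,0.0005,0.039],"turn": 0},
    {"hand": 0.012,"slide": [0.0015,0.0005,0.039],"turn": 0}
  ]
}}

```text
time: 13.12
tool_pos: [0.6495, -0.2217, 0.107]
eef_rot: [0.041, 0.999, 0.0, -0.0]
force: [-0.3, 2.0, -0.6]
width: 0.188
```

Run:
```python
from h import *
go((*well(7),.107))
```

```text
t 13.12 pos [ 0.6495 -0.2217  0.107 ] w 0.188 F [-0.3  2.  -0.6] turn 0.001
  -> [ 0.6485 -0.2216  0.107 ] slide [0.001 0.    0.   ]
```

Call:
{"fn": "step_arm", "kwargs": {
  "commands": [
    {"hand": 0.012,"slide": [0,0,0.001],"turn": 0},
    {"hand": 0.012,"slide": [0,0,0.002],"turn": 0},
    {"hand": 0.04,"slide": [0,0,0.002],"turn": 0},
    {"hand": 0.04,"slide": [0,0,0.002],"turn": 0},
    {"hand": 0.04,"slide": [0,0,0.0],"turn": 0},
    {"hand": 0.04,"slide": [0,0,-0.05],"turn": 0},
    {"hand": 0.04,"slide": [0,0,-0.11],"turn": 0},
    {"hand": 0.04,"slide": [0.05,0,-0.12],"turn": 0},
    {"hand": 0.04,"slide": [0.11,0,-0.12],"turn": 0},
    {"hand": 0.04,"slide": [0.17,0,-0.12],"turn": 0}
  ]
}}

```text
time: 14.38
tool_pos: [0.4785, -0.208, 0.2273]
eef_rot: [0.041, 0.999, -0.0, 0.0]
force: [-1.0, -0.2, 2.0]
width: 0.468
```

Run:
```python
from h import *
S=camera("scene");T=camera("top")
for n,im in(("scene",S),("top",T)):
    for c in("violet","yellow"):
        for b in blobs(im,c): print(n,c,b,onz(n,b[0],.123).round(4))
H=C-.142*UX
go((*H,.2),(*H,.131))
```

```text
scene violet (array([310.22, 214.07]), [307, 209, 8, 11, 72]) [ 0.6527 -0.2214  0.123 ]
scene violet (array([341.2 , 220.76]), [338, 215, 8, 12, 83]) [ 0.5671 -0.216   0.123 ]
scene yellow (array([321.61, 216.93]), [318, 211, 8, 12, 82]) [ 0.6191 -0.217   0.123 ]
scene yellow (array([352.62, 224.28]), [349, 219, 8, 12, 87]) [ 0.5341 -0.2082  0.123 ]
top violet (array([361.56, 211.35]), [358, 207, 8, 9, 52]) [ 0.6555 -0.2235  0.123 ]
top yellow (array([359.94, 225.55]), [357, 222, 7, 8, 47]) [ 0.6211 -0.2188  0.123 ]
t 14.47 pos [ 0.4759 -0.2081  0.2288] w 0.469 F [1.1 0.2 1.7] turn 0.001
  -> [ 0.4233 -0.2028  0.2   ] slide [0.053  0.001  0.0287]
  -> [ 0.4233 -0.2028  0.131 ] slide [0.0532 0.001  0.0977]
```

Call:
{"fn": "step_arm", "kwargs": {
  "commands": [
    {"hand": 0.04,"slide": [0.053,0.001,0],"turn": 0},
    {"hand": 0.04,"slide": [0.053,0.001,0.03],"turn": 0},
    {"hand": 0.04,"slide": [0.053,0.001,0.07],"turn": 0},
    {"hand": 0.04,"slide": [0.053,0.001,0.0975],"turn": 0},
    {"hand": 0.04,"slide": [0.053,0.001,0.0975],"turn": 0},
    {"hand": 0.008,"slide": [0.053,0.001,0.0975],"turn": 0},
    {"hand": 0.008,"slide": [0.053,0.001,0.0975],"turn": 0},
    {"hand": 0.008,"slide": [0.053,0.001,0.0975],"turn": 0},
    {"hand": 0.008,"slide": [0.053,0.001,0.0975],"turn": 0}
  ],
  "force": 25
}}

```text
time: 15.6
tool_pos: [0.4284, -0.2028, 0.1317]
eef_rot: [0.041, 0.999, -0.0, 0.002]
force: [-0.1, 1.6, 5.7]
width: 0.123
```

Run:
```python
from h import *
print(tri((341.2,220.76),(359.7,246.95)),tri((310.22,214.07),(361.56,211.35)))
go()
for a in np.radians([10,20,30,40]): print(np.degrees(a), "y",-.085*np.sin(a),"dz(down)",.085*(1-np.cos(a)))
im=camera("scene"); cv2.imwrite("pics/s6.png",cv2.resize(im[180:300,300:420,::-1],None,fx=5,fy=5))
```

```text
(array([ 0.56887174, -0.21758308,  0.12225889]), np.float64(0.001839869189136708)) (array([ 0.65502797, -0.22391822,  0.12188441]), np.float64(0.0015166884386522603))
t 15.6 pos [ 0.4284 -0.2028  0.1317] w 0.123 F [-0.1  1.6  5.7] turn 0.001
10.0 y -0.01476009510168908 dz(down) 0.0012913409939623185
20.0 y -0.02907171218268184 dz(down) 0.005126127233197784
29.999999999999996 y -0.042499999999999996 dz(down) 0.01138784067832271
40.0 y -0.05463694682335584 dz(down) 0.01988622233488687
```

View pics/s6.png

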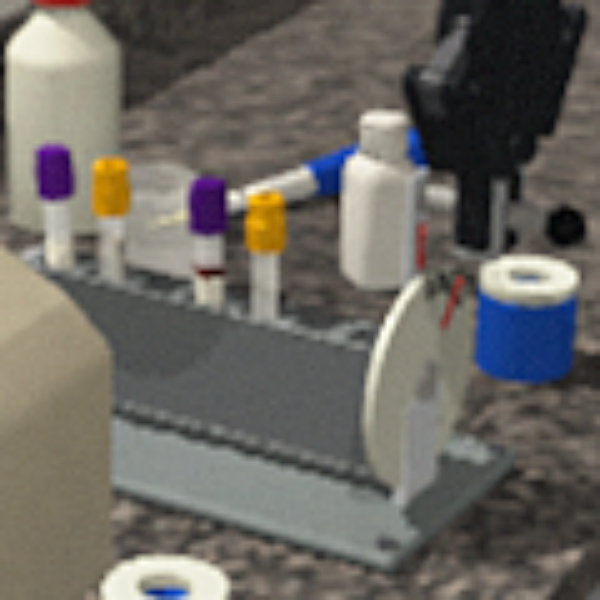

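Call:
{"fn": "step_arm", "kwargs": {
  "commands": [
    {"hand": 0.008,"slide": [0,-0.0074,0.0003],"turn": 0},
    {"hand": 0.008,"slide": [0,-0.0148,0.0013],"turn": 0},
    {"hand": 0.008,"slide": [0,-0.022,0.0029],"turn": 0},
    {"hand": 0.008,"slide": [0,-0.0291,0.0051],"turn": 0},
    {"hand": 0.008,"slide": [0,-0.0359,0.008],"turn": 0},
    {"hand": 0.008,"slide": [0,-0.0425,0.0114],"turn": 0},
    {"hand": 0.008,"slide": [0,-0.0488,0.0154],"turn": 0},
    {"hand": 0.008,"slide": [0,-0.0546,0.0199],"turn": 0},
    {"hand": 0.008,"slide": [0,-0.0546,0.0199],"turn": 0},
    {"hand": 0.008,"slide": [0,-0.0546,0.0199],"turn": 0}
  ]
}}

```text
time: 16.9
tool_pos: [0.4235, -0.2575, 0.1092]
eef_rot: [0.041, 0.999, -0.0, 0.0]
force: [7.1, -0.9, -2.2]
width: 0.13
```

Run:
```python
from h import *
im=camera("scene"); go()
cv2.imwrite("pics/s7.png",cv2.resize(im[180:300,300:420,::-1],None,fx=5,fy=5))
```

```text
t 16.95 pos [ 0.4235 -0.2574  0.1092] w 0.131 F [ 6.5 -1.  -1.3] turn 0.001
```

View pics/s7.png

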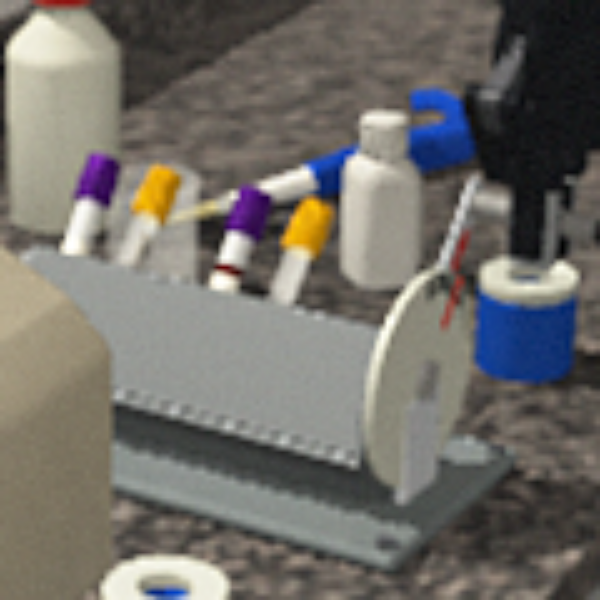

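Call:
{"fn": "step_arm", "kwargs": {
  "commands": [
    {"hand": 0.008,"slide": [0,0,0],"turn": 0},
    {"hand": 0.008,"slide": [0,0,0],"turn": 0},
    {"hand": 0.008,"slide": [0,0,0],"turn": 0},
    {"hand": 0.008,"slide": [0,0,0],"turn": 0},
    {"hand": 0.008,"slide": [0,0,0],"turn": 0},
    {"hand": 0.008,"slide": [0,0,0],"turn": 0},
    {"hand": 0.008,"slide": [0,0,0],"turn": 0},
    {"hand": 0.008,"slide": [0,0,0],"turn": 0},
    {"hand": 0.008,"slide": [0,0,0],"turn": 0},
    {"hand": 0.008,"slide": [0,0,0],"turn": 0}
  ]
}}

```text
time: 18.2
tool_pos: [0.4235, -0.2574, 0.1092]
eef_rot: [0.041, 0.999, -0.0, 0.0]
force: [6.6, 0.1, -0.2]
width: 0.132
```

Call:
{"fn": "step_arm", "kwargs": {
  "commands": [
    {"hand": 0.008,"slide": [0,0,0],"turn": 0},
    {"hand": 0.008,"slide": [0,0,0],"turn": 0},
    {"hand": 0.008,"slide": [0,0,0],"turn": 0},
    {"hand": 0.008,"slide": [0,0,0],"turn": 0},
    {"hand": 0.008,"slide": [0,0,0],"turn": 0},
    {"hand": 0.008,"slide": [0,0,0],"turn": 0},
    {"hand": 0.008,"slide": [0,0,0],"turn": 0},
    {"hand": 0.008,"slide": [0,0,0],"turn": 0},
    {"hand": 0.008,"slide": [0,0,0],"turn": 0},
    {"hand": 0.008,"slide": [0,0,0],"turn": 0}
  ]
}}

```text
time: 19.45
tool_pos: [0.4235, -0.2574, 0.1092]
eef_rot: [0.041, 0.999, -0.0, 0.0]
force: [6.1, -0.3, -1.6]
width: 0.13
```

Run:
```python
from h import *
go()
S=camera("scene")[195:250,380:402]; hsv=cv2.cvtColor(S,cv2.COLOR_RGB2HSV)
m=((hsv[...,0]<8)|(hsv[...,0]>172))&(hsv[...,1]>120)&(hsv[...,2]>80)
v,u=np.nonzero(m); print(sorted(zip((v+195).tolist(),(u+380).tolist())))
```

```text
t 19.45 pos [ 0.4235 -0.2574  0.1092] w 0.13 F [ 6.1 -0.3 -1.6] turn 0.001
[(227, 392), (227, 393), (228, 392), (229, 392), (230, 391), (230, 392), (231, 391), (232, 391), (233, 391), (235, 391), (235, 392), (236, 391), (236, 392), (237, 390), (237, 391), (238, 390), (238, 391), (239, 390), (239, 391), (240, 390), (240, 391), (241, 389), (241, 390), (242, 389), (243, 389), (244, 388), (244, 389)]
```

Run:
```python
from h import *
from scipy.optimize import least_squares
UY=np.array([-UX[1],UX[0]])
def P(d,r,a): return proj("scene",(*(C+UX*d-UY*r*np.sin(a)),.065+r*np.cos(a)))
def red(S):
    hsv=cv2.cvtColor(S,cv2.COLOR_RGB2HSV); m=((hsv[...,0]<8)|(hsv[...,0]>172))&(hsv[...,1]>110)&(hsv[...,2]>70)
    m[:195]=0;m[250:]=0;m[:,:378]=0;m[:,402:]=0
    n,l,s,c=cv2.connectedComponentsWithStats(m.astype(np.uint8))
    for i in range(1,n):
        if s[i][4]>3:print(s[i],c[i].round(2))
    return 
red(cv2.imread("pics/scene0.png")[:,:,::-1]); print(); red(camera("scene"))
for d in(-.104,-.108,-.112,-.116,-.12): print(d,[P(d,r,a).round(1).tolist() for r,a in((.04,.698),(.055,.698),(.065,0),(.065,.698))])
```

```text
[383 226   2   8  12] [383.67 229.83]
[388 235   5  10  18] [390.22 239.17]

[390 226   4   8  13] [391.69 229.38]
[388 235   5  10  18] [390.22 239.17]
-0.104 [[387.1, 238.1], [389.2, 232.0], [382.4, 227.3], [390.7, 227.9]]
-0.108 [[388.7, 238.4], [390.8, 232.3], [384.0, 227.7], [392.3, 228.3]]
-0.112 [[390.3, 238.8], [392.4, 232.7], [385.7, 228.0], [393.9, 228.7]]
-0.116 [[391.9, 239.2], [394.1, 233.1], [387.3, 228.4], [395.5, 229.0]]
-0.12 [[393.5, 239.6], [395.7, 233.4], [389.0, 228.8], [397.1, 229.4]]
```

Call:
{"fn": "step_arm", "kwargs": {
  "commands": [
    {"hand": 0.008,"slide": [0,0.0058,-0.0045],"turn": 0},
    {"hand": 0.008,"slide": [0,0.0121,-0.0085],"turn": 0},
    {"hand": 0.008,"slide": [0,0.0187,-0.0119],"turn": 0},
    {"hand": 0.008,"slide": [0,0.0255,-0.0148],"turn": 0},
    {"hand": 0.008,"slide": [0,0.0326,-0.017],"turn": 0},
    {"hand": 0.008,"slide": [0,0.0398,-0.0186],"turn": 0},
    {"hand": 0.008,"slide": [0,0.0472,-0.0196],"turn": 0},
    {"hand": 0.008,"slide": [0,0.0546,-0.0199],"turn": 0},
    {"hand": 0.008,"slide": [0,0.0566,-0.0199],"turn": 0},
    {"hand": 0.008,"slide": [0,0.0566,-0.0199],"turn": 0}
  ]
}}

```text
time: 20.8
tool_pos: [0.4277, -0.2019, 0.1305]
eef_rot: [0.041, 0.999, -0.001, 0.0]
force: [1.5, -5.1, 4.4]
width: 0.129
```

```bash
cat >> h.py <<'E'
def red(S):
    hsv=cv2.cvtColor(S,cv2.COLOR_RGB2HSV); m=((hsv[...,0]<8)|(hsv[...,0]>172))&(hsv[...,1]>110)&(hsv[...,2]>70)
    m[:195]=0;m[250:]=0;m[:,:378]=0;m[:,402:]=0
    n,l,s,c=cv2.connectedComponentsWithStats(m.astype(np.uint8))
    print("red",[c[i].round(2).tolist() for i in range(1,n) if s[i][4]>3])
E
python3 - <<'E'
from h import *
go(); red(camera("scene"))
E
```

```text
t 20.8 pos [ 0.4277 -0.2019  0.1305] w 0.129 F [ 1.5 -5.1  4.4] turn 0.001
red [[383.62, 229.69], [390.22, 239.17]]
```

Call:
{"fn": "step_arm", "kwargs": {
  "commands": [
    {"hand": 0.008,"slide": [0,-0.0094,0.0003],"turn": 0},
    {"hand": 0.008,"slide": [0,-0.0168,0.0013],"turn": 0},
    {"hand": 0.008,"slide": [0,-0.024,0.0029],"turn": 0},
    {"hand": 0.008,"slide": [0,-0.0311,0.0051],"turn": 0},
    {"hand": 0.008,"slide": [0,-0.0379,0.008],"turn": 0},
    {"hand": 0.008,"slide": [0,-0.0445,0.0114],"turn": 0},
    {"hand": 0.008,"slide": [0,-0.0508,0.0154],"turn": 0},
    {"hand": 0.008,"slide": [0,-0.0567,0.0199],"turn": 0},
    {"hand": 0.008,"slide": [0,-0.0567,0.0199],"turn": 0},
    {"hand": 0.008,"slide": [0,-0.0567,0.0199],"turn": 0}
  ]
}}

```text
time: 22.1
tool_pos: [0.4229, -0.2576, 0.1089]
eef_rot: [0.041, 0.999, -0.0, -0.0]
force: [5.8, -0.7, -1.0]
width: 0.131
```

Call:
{"fn": "step_arm", "kwargs": {
  "commands": [
    {"hand": 0.008,"slide": [0,0,0],"turn": 0},
    {"hand": 0.008,"slide": [0,0,0],"turn": 0},
    {"hand": 0.008,"slide": [0,0,0],"turn": 0},
    {"hand": 0.008,"slide": [0,0,0],"turn": 0},
    {"hand": 0.008,"slide": [0,0,0],"turn": 0},
    {"hand": 0.008,"slide": [0,0,0],"turn": 0},
    {"hand": 0.008,"slide": [0,0,0],"turn": 0},
    {"hand": 0.008,"slide": [0,0,0],"turn": 0},
    {"hand": 0.008,"slide": [0,0,0],"turn": 0},
    {"hand": 0.008,"slide": [0,0,0],"turn": 0}
  ]
}}

```text
time: 23.35
tool_pos: [0.4229, -0.2576, 0.109]
eef_rot: [0.041, 0.999, -0.0, -0.0]
force: [6.0, -0.6, -0.9]
width: 0.127
```

Run:
```python
from h import *
go(); red(camera("scene"))
```

```text
t 23.35 pos [ 0.4229 -0.2576  0.109 ] w 0.127 F [ 6.  -0.6 -0.9] turn 0.001
red [[391.5, 230.0], [390.22, 239.17]]
```

Call:
{"fn": "step_arm", "kwargs": {
  "commands": [
    {"hand": 0.008,"slide": [0,0,0],"turn": 0},
    {"hand": 0.008,"slide": [0,0,0],"turn": 0},
    {"hand": 0.008,"slide": [0,0,0],"turn": 0},
    {"hand": 0.008,"slide": [0,0,0],"turn": 0},
    {"hand": 0.008,"slide": [0,0,0],"turn": 0},
    {"hand": 0.008,"slide": [0,0,0],"turn": 0},
    {"hand": 0.008,"slide": [0,0,0],"turn": 0},
    {"hand": 0.008,"slide": [0,0,0],"turn": 0},
    {"hand": 0.008,"slide": [0,0,0],"turn": 0},
    {"hand": 0.008,"slide": [0,0,0],"turn": 0}
  ]
}}

```text
time: 24.65
tool_pos: [0.4229, -0.2576, 0.109]
eef_rot: [0.041, 0.999, -0.0, -0.0]
force: [5.8, -1.0, -0.4]
width: 0.126
```

Both tilts read about 40° and were held for more than 2.5 s. Now bringing the tray back to level.

Call:
{"fn": "step_arm", "kwargs": {
  "commands": [
    {"hand": 0.008,"slide": [0,0.0059,-0.0045],"turn": 0},
    {"hand": 0.008,"slide": [0,0.0122,-0.0085],"turn": 0},
    {"hand": 0.008,"slide": [0,0.0188,-0.0119],"turn": 0},
    {"hand": 0.008,"slide": [0,0.0256,-0.0148],"turn": 0},
    {"hand": 0.008,"slide": [0,0.0327,-0.017],"turn": 0},
    {"hand": 0.008,"slide": [0,0.0399,-0.0186],"turn": 0},
    {"hand": 0.008,"slide": [0,0.0473,-0.0196],"turn": 0},
    {"hand": 0.008,"slide": [0,0.0547,-0.0199],"turn": 0},
    {"hand": 0.008,"slide": [0,0.057,-0.0199],"turn": 0},
    {"hand": 0.008,"slide": [0,0.057,-0.0199],"turn": 0}
  ]
}}

```text
time: 25.9
tool_pos: [0.4271, -0.2019, 0.1304]
eef_rot: [0.041, 0.999, -0.002, -0.0]
force: [0.4, -6.4, 6.4]
width: 0.129
```

Call:
{"fn": "step_arm", "kwargs": {
  "commands": [
    {"hand": 0.008,"slide": [0,0,0],"turn": 0},
    {"hand": 0.04,"slide": [0,0,0],"turn": 0},
    {"hand": 0.04,"slide": [0,0,0],"turn": 0},
    {"hand": 0.04,"slide": [0,0,0],"turn": 0},
    {"hand": 0.04,"slide": [0,-0.002,-0.03],"turn": 0},
    {"hand": 0.04,"slide": [0,-0.002,-0.08],"turn": 0},
    {"hand": 0.04,"slide": [0,-0.002,-0.1],"turn": 0},
    {"hand": 0.04,"slide": [0,-0.002,-0.1],"turn": 0}
  ]
}}

```text
time: 26.9
tool_pos: [0.428, -0.2022, 0.2311]
eef_rot: [0.041, 0.999, 0.0, 0.001]
force: [1.3, -0.2, -0.7]
width: 0.469
```

Run:
```python
from h import *
S=camera("scene");T=camera("top"); red(S)
for n,im in(("scene",S),("top",T)):
    for c in("violet","yellow"):
        for b in blobs(im,c): print(n,c,b[0],onz(n,b[0],.123).round(4))
go((*well(4),.23),(*well(7),.23),(.5688,-.2172,.105))
cv2.imwrite("pics/t3.png",T[:,:,::-1])
```

```text
red [[383.67, 229.83], [390.22, 239.17]]
scene violet [310.41 213.94] [ 0.6527 -0.2224  0.123 ]
scene violet [341.24 220.82] [ 0.5668 -0.2157  0.123 ]
scene yellow [322.16 216.79] [ 0.6185 -0.2184  0.123 ]
scene yellow [353.01 223.76] [ 0.5348 -0.2115  0.123 ]
top violet [362.1  211.29] [ 0.6556 -0.2248  0.123 ]
top violet [359.77 247.1 ] [ 0.5693 -0.2173  0.123 ]
top yellow [359.75 225.52] [ 0.6212 -0.2184  0.123 ]
top yellow [357.62 260.58] [ 0.5372 -0.2115  0.123 ]
t 27.0 pos [ 0.4272 -0.2019  0.2285] w 0.464 F [-0.3 -0.1 -0.4] turn 0.001
  -> [ 0.5648 -0.2146  0.23  ] slide [-0.1382 -0.0014 -0.0017]
  -> [ 0.6485 -0.2216  0.23  ] slide [-0.2222 -0.0015 -0.0018]
  -> [ 0.5688 -0.2172  0.105 ] slide [-0.1426 -0.0038  0.1233]
```

View pics/t3.png

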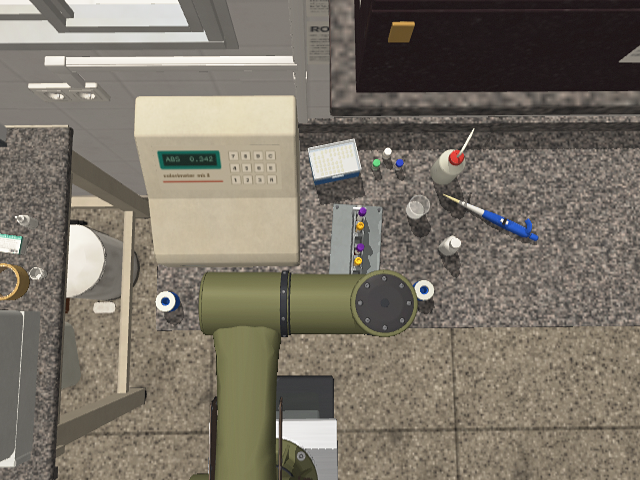

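Call:
{"fn": "step_arm", "kwargs": {
  "commands": [
    {"hand": 0.04,"slide": [-0.06,-0.003,0],"turn": 0},
    {"hand": 0.04,"slide": [-0.12,-0.003,0],"turn": 0},
    {"hand": 0.04,"slide": [-0.1426,-0.003,0],"turn": 0},
    {"hand": 0.04,"slide": [-0.1426,-0.003,0.03],"turn": 0},
    {"hand": 0.04,"slide": [-0.1426,-0.003,0.08],"turn": 0},
    {"hand": 0.04,"slide": [-0.1426,-0.003,0.115],"turn": 0},
    {"hand": 0.04,"slide": [-0.1426,-0.003,0.123],"turn": 0},
    {"hand": 0.04,"slide": [-0.1426,-0.003,0.123],"turn": 0}
  ]
}}

```text
time: 28.0
tool_pos: [0.5692, -0.2171, 0.1068]
eef_rot: [0.041, 0.999, -0.0, -0.0]
force: [-0.0, 1.2, 0.8]
width: 0.465
```

Call:
{"fn": "step_arm", "kwargs": {
  "commands": [
    {"hand": 0.012,"slide": [0,0,0],"turn": 0},
    {"hand": 0.012,"slide": [0,0,0],"turn": 0},
    {"hand": 0.012,"slide": [0,0,0],"turn": 0},
    {"hand": 0.012,"slide": [0,0,0],"turn": 0}
  ],
  "force": 30
}}

```text
time: 28.5
tool_pos: [0.5704, -0.2168, 0.1086]
eef_rot: [0.041, 0.999, -0.0, 0.002]
force: [-0.6, 4.1, 5.5]
width: 0.191
```

Run:
```python
from h import *
go()
```

```text
t 28.5 pos [ 0.5704 -0.2168  0.1086] w 0.191 F [-0.6  4.1  5.5] turn 0.002
```

Call:
{"fn": "step_arm", "kwargs": {
  "commands": [
    {"hand": 0.012,"slide": [0,0,-0.03],"turn": 0},
    {"hand": 0.012,"slide": [0,0,-0.08],"turn": 0},
    {"hand": 0.012,"slide": [0,0,-0.13],"turn": 0},
    {"hand": 0.012,"slide": [0,0,-0.16],"turn": 0},
    {"hand": 0.012,"slide": [0.01,-0.05,-0.16],"turn": 0},
    {"hand": 0.012,"slide": [0.03,-0.1,-0.16],"turn": 0},
    {"hand": 0.012,"slide": [0.03,-0.1,-0.16],"turn": 0},
    {"hand": 0.012,"slide": [0.03,-0.1,-0.16],"turn": 0}
  ]
}}

```text
time: 29.5
tool_pos: [0.531, -0.3143, 0.2666]
eef_rot: [0.042, 0.999, 0.0, -0.0]
force: [0.5, 0.7, -0.3]
width: 0.187
```

```bash
cat >> h.py <<'E'
def rings(T):
    hsv=cv2.cvtColor(T,cv2.COLOR_RGB2HSV)
    w=((hsv[...,2]>185)&(hsv[...,1]<50)).astype(np.uint8); w[:270]=0; w[330:]=0; w[:,:155]=0
    cs,_=cv2.findContours(w,cv2.RETR_EXTERNAL,cv2.CHAIN_APPROX_NONE)
    for p in cs:
        if 30<len(p)<90:
            e,ax,_=cv2.fitEllipse(cv2.convexHull(p)); print("ring",np.round(e,2),np.round(ax,1),onz("top",e,.05).round(4))
E
python3 - <<'E'
from h import *
S=camera("scene");T=camera("top"); rings(T)
for n,im in(("scene",S),("top",T)):
    for b in blobs(im,"violet"): print(n,b[0])
p=get_state()["tool_pos"]; print("foot pred",proj("scene",(p[0],p[1],p[2]-.0886)))
hsv=cv2.cvtColor(S,cv2.COLOR_RGB2HSV); m=cv2.inRange(hsv,np.array((0,150,50)),np.array((8,255,160)))
q=proj("scene",(p[0],p[1],p[2]-.075)).astype(int); w=m[q[1]-25:q[1]+25,q[0]-15:q[0]+15]; v,u=np.nonzero(w)
for r in sorted(set(v)): print(r+q[1]-25,(u[v==r]+q[0]-15).tolist())
go((.4718,-.3814,.17))
E
```

```text
ring [355.83 305.64] [ 3.8 27.8] [ 0.4325 -0.2109  0.05  ]
ring [345.14 294.03] [ 1.9 18.4] [ 0.4614 -0.185   0.05  ]
ring [164.82 300.8 ] [19.2 20.3] [0.4496 0.2607 0.05  ]
ring [226.34 297.7 ] [19.3 20.2] [0.4555 0.1091 0.05  ]
ring [423.76 289.44] [18.9 19.8] [ 0.4706 -0.3808  0.05  ]
ring [271.59 284.85] [11.7 20.1] [ 0.4861 -0.0027  0.05  ]
scene [379.5 146. ]
scene [310.22 213.9 ]
foot pred [373.33441063 188.95392969]
160 [374]
176 [374, 375, 378]
177 [374]
178 [374, 376]
179 [374, 376]
180 [375]
181 [374, 375, 377]
182 [374, 375, 376]
183 [374, 375, 376]
184 [374, 375, 376]
185 [374, 375, 376, 377]
186 [374, 375, 376]
187 [374, 375]
t 29.6 pos [ 0.5315 -0.3135  0.2666] w 0.188 F [ 0.1 -0.3 -0.9] turn 0.002
  -> [ 0.4718 -0.3814  0.17  ] slide [ 0.054  -0.0726  0.0966]
```

Run:
```python
from h import *
go((.4738,-.3815,.162))
```

```text
t 29.6 pos [ 0.5315 -0.3135  0.2666] w 0.188 F [ 0.1 -0.3 -0.9] turn 0.002
  -> [ 0.4738 -0.3815  0.162 ] slide [ 0.052  -0.0725  0.1046]
```

Call:
{"fn": "step_arm", "kwargs": {
  "commands": [
    {"hand": 0.012,"slide": [0.03,-0.04,0],"turn": 0},
    {"hand": 0.012,"slide": [0.052,-0.0725,0.02],"turn": 0},
    {"hand": 0.012,"slide": [0.052,-0.0725,0.06],"turn": 0},
    {"hand": 0.012,"slide": [0.052,-0.0725,0.095],"turn": 0},
    {"hand": 0.012,"slide": [0.052,-0.0725,0.103],"turn": 0},
    {"hand": 0.012,"slide": [0.052,-0.0725,0.103],"turn": 0},
    {"hand": 0.012,"slide": [0.052,-0.0725,0.103],"turn": 0}
  ]
}}

```text
time: 30.48
tool_pos: [0.4744, -0.3824, 0.166]
eef_rot: [0.041, 0.999, -0.001, 0.001]
force: [0.3, -0.3, -0.7]
width: 0.185
```

Run:
```python
from h import *
S=camera("scene"); p=get_state()["tool_pos"]; go()
print("foot pred",proj("scene",(p[0],p[1],p[2]-.0886)),"ring px", proj("scene",(.4708,-.3813,.05)))
cv2.imwrite("pics/s8.png",cv2.resize(S[180:270,350:450,::-1],None,fx=6,fy=6))
```

```text
t 30.52 pos [ 0.4743 -0.3824  0.1658] w 0.184 F [0.9 0.1 0.5] turn 0.002
foot pred [403.92520091 223.50317181] ring px [404.4650092  233.92455895]
```

View pics/s8.png

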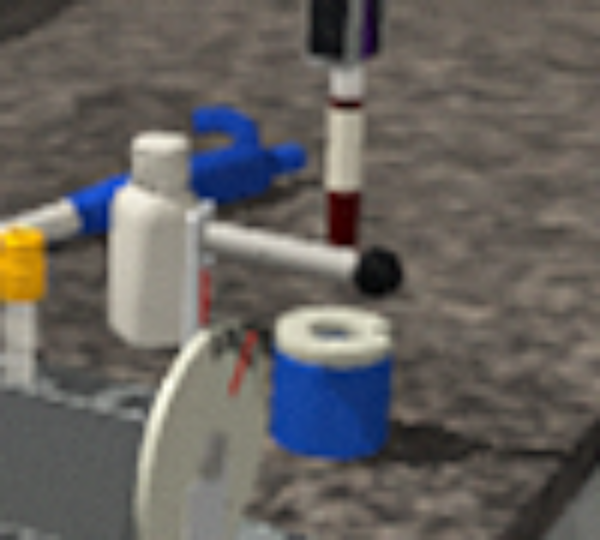

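Run:
```python
from h import *
p=np.array([.4743,-.3824,.1658])
for dz in(.02,0,-.02,-.05,-.0886): print(dz,proj("scene",p+[0,0,dz]).round(1), ((proj("scene",p+[0,0,dz])-[350,180])*6).round())
print("1mm x,y:",proj("scene",p+[.01,0,-.0886])-proj("scene",p-[0,0,.0886]),proj("scene",p+[0,.01,-.0886])-proj("scene",p-[0,0,.0886]))
T=camera("top"); rings(T)
cv2.imwrite("pics/s9.png",cv2.resize(T[262:322,385:465,::-1],None,fx=7,fy=7))
```

```text
0.02 [406.5 181.8] [339.  11.]
0 [406.  189.7] [336.  58.]
-0.02 [405.5 197.5] [333. 105.]
-0.05 [404.8 209. ] [329. 174.]
-0.0886 [403.9 223.5] [324. 261.]
1mm x,y: [-3.75353576 -0.67176567] [-1.41803499  1.25512038]
ring [164.82 300.8 ] [19.2 20.3] [0.4496 0.2607 0.05  ]
ring [423.49 292.65] [12.2 18.9] [ 0.4627 -0.3798  0.05  ]
ring [226.32 297.74] [19.4 20.1] [0.4555 0.1092 0.05  ]
ring [274.54 286.68] [19.4 20. ] [ 0.4815 -0.01    0.05  ]
```

View pics/s9.png

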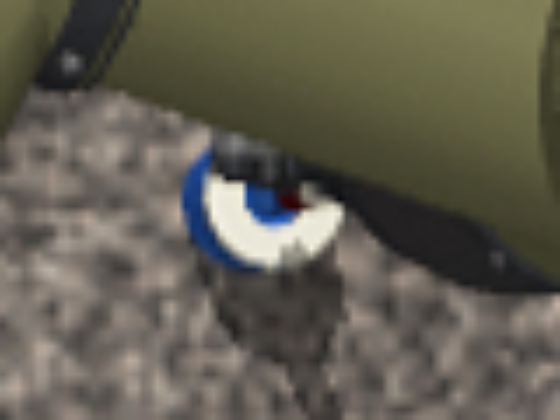

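Run:
```python
from h import *
T=camera("top"); hsv=cv2.cvtColor(T,cv2.COLOR_RGB2HSV)
m=((hsv[...,0]<10)|(hsv[...,0]>170))&(hsv[...,1]>120)&(hsv[...,2]>35)
m[:280]=0;m[300:]=0;m[:,:415]=0;m[:,436:]=0; v,u=np.nonzero(m); print(list(zip(u.tolist(),v.tolist())))
print("exp foot px if centred", proj("top",(.4708,-.3813,.077)),proj("top",(.4708,-.3813,.085)),proj("top",(.4708,-.3813,.110)))
print(proj("top",(.4808,-.3813,.08))-proj("top",(.4708,-.3813,.08)),proj("top",(.4708,-.3713,.08))-proj("top",(.4708,-.3813,.08)))
```

```text
[(425, 290), (426, 290), (427, 290), (426, 291), (427, 291)]
exp foot px if centred [426.24855655 288.8597083 ] [426.94137862 288.70499354] [429.16191187 288.20912414]
[-0.15889407 -4.12033165] [-4.1040688   0.04441706]
```

Call:
{"fn": "step_arm", "kwargs": {
  "commands": [
    {"hand": 0.012,"slide": [-0.001,0.0008,0.01],"turn": 0},
    {"hand": 0.012,"slide": [-0.001,0.0008,0.02],"turn": 0},
    {"hand": 0.012,"slide": [-0.001,0.0008,0.026],"turn": 0},
    {"hand": 0.012,"slide": [-0.001,0.0008,0.032],"turn": 0},
    {"hand": 0.012,"slide": [-0.001,0.0008,0.038],"turn": 0},
    {"hand": 0.012,"slide": [-0.001,0.0008,0.044],"turn": 0},
    {"hand": 0.012,"slide": [-0.001,0.0008,0.044],"turn": 0}
  ]
}}

```text
time: 31.5
tool_pos: [0.4744, -0.3814, 0.1192]
eef_rot: [0.041, 0.999, 0.0, -0.0]
force: [0.6, -1.0, -0.7]
width: 0.186
```

Run:
```python
from h import *
S=camera("scene"); go()
cv2.imwrite("pics/s10.png",cv2.resize(S[180:270,350:450,::-1],None,fx=6,fy=6))
```

```text
t 31.55 pos [ 0.4745 -0.3814  0.1196] w 0.185 F [-0.2  0.  -0.8] turn 0.001
```

View pics/s10.png

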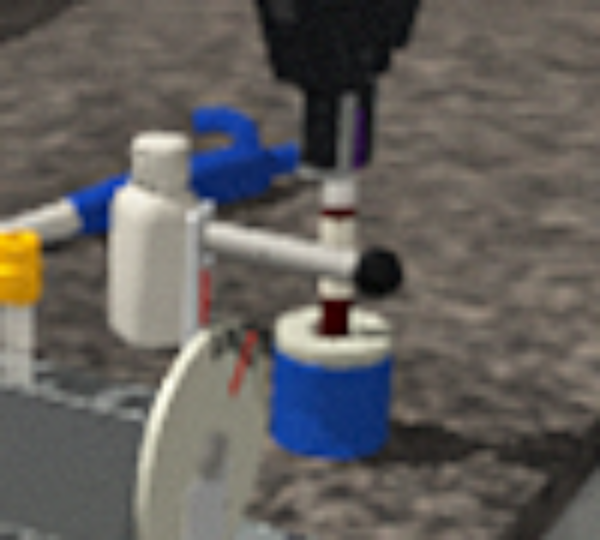

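The tube is in the puck's hole at crop (335,320) with no contact force. I've now viewed 16 pictures, two past the budget, so I'll work from numbers from here on.

Call:
{"fn": "step_arm", "kwargs": {
  "commands": [
    {"hand": 0.012,"slide": [0,0,0.008],"turn": 0},
    {"hand": 0.012,"slide": [0,0,0.015],"turn": 0},
    {"hand": 0.012,"slide": [0,0,0.019],"turn": 0},
    {"hand": 0.012,"slide": [0,0,0.0215],"turn": 0},
    {"hand": 0.012,"slide": [0,0,0.023],"turn": 0},
    {"hand": 0.012,"slide": [0,0,0.023],"turn": 0}
  ]
}}

```text
time: 32.3
tool_pos: [0.4752, -0.3819, 0.0987]
eef_rot: [0.041, 0.999, -0.001, 0.001]
force: [-0.1, 1.3, 6.5]
width: 0.184
```

Call:
{"fn": "step_arm", "kwargs": {
  "commands": [
    {"hand": 0.04,"slide": [0,0,0],"turn": 0},
    {"hand": 0.04,"slide": [0,0,0],"turn": 0},
    {"hand": 0.04,"slide": [0,0,0],"turn": 0},
    {"hand": 0.04,"slide": [0,0,-0.04],"turn": 0},
    {"hand": 0.04,"slide": [0,0,-0.1],"turn": 0},
    {"hand": 0.04,"slide": [0,0.0,-0.14],"turn": 0},
    {"hand": 0.04,"slide": [-0.05,0.06,-0.14],"turn": 0},
    {"hand": 0.04,"slide": [-0.1,0.12,-0.14],"turn": 0},
    {"hand": 0.04,"slide": [-0.1,0.12,-0.14],"turn": 0},
    {"hand": 0.04,"slide": [-0.1,0.12,-0.14],"turn": 0}
  ]
}}

```text
time: 33.55
tool_pos: [0.5852, -0.2681, 0.2356]
eef_rot: [0.04, 0.999, 0.0, -0.001]
force: [-0.3, 0.4, -0.6]
width: 0.467
```

Run:
```python
from h import *
S=camera("scene");T=camera("top"); rings(T)
for n,im in(("scene",S),("top",T)):
    for b in blobs(im,"violet"): print(n,b[0],onz(n,b[0],.123).round(4),onz(n,b[0],.113).round(4))
go((.6552,-.2235,.23),(.6552,-.2235,.107))
```

```text
ring [355.83 305.65] [ 3.8 27.8] [ 0.4325 -0.2109  0.05  ]
ring [344.26 294.03] [ 2.  20.3] [ 0.4614 -0.1828  0.05  ]
ring [164.83 300.79] [19.3 20.3] [0.4496 0.2607 0.05  ]
ring [226.34 297.7 ] [19.3 20.2] [0.4555 0.1091 0.05  ]
ring [423.49 289.36] [18.7 19.4] [ 0.4708 -0.3801  0.05  ]
scene [405.07 210.14] [ 0.464  -0.3551  0.123 ] [ 0.4734 -0.3823  0.113 ]
scene [310.32 213.97] [ 0.6528 -0.2221  0.123 ] [ 0.6669 -0.246   0.113 ]
top [429.67 286.24] [ 0.4748 -0.3799  0.123 ] [ 0.4753 -0.382   0.113 ]
t 33.65 pos [ 0.584  -0.27    0.2364] w 0.467 F [-0.2  0.7  0.9] turn 0.002
  -> [ 0.6552 -0.2235  0.23  ] slide [-0.0672  0.0522  0.0064]
  -> [ 0.6552 -0.2235  0.107 ] slide [-0.0673  0.0522  0.1294]
```

Call:
{"fn": "step_arm", "kwargs": {
  "commands": [
    {"hand": 0.04,"slide": [-0.05,0.04,0],"turn": 0},
    {"hand": 0.04,"slide": [-0.067,0.0522,0],"turn": 0},
    {"hand": 0.04,"slide": [-0.067,0.0522,0.03],"turn": 0},
    {"hand": 0.04,"slide": [-0.067,0.0522,0.08],"turn": 0},
    {"hand": 0.04,"slide": [-0.067,0.0522,0.12],"turn": 0},
    {"hand": 0.04,"slide": [-0.067,0.0522,0.1295],"turn": 0},
    {"hand": 0.04,"slide": [-0.067,0.0522,0.1295],"turn": 0},
    {"hand": 0.04,"slide": [-0.067,0.0522,0.1295],"turn": 0}
  ]
}}

```text
time: 34.65
tool_pos: [0.6561, -0.2242, 0.1102]
eef_rot: [0.041, 0.999, -0.0, 0.002]
force: [0.5, -0.7, 0.8]
width: 0.467
```

Call:
{"fn": "step_arm", "kwargs": {
  "commands": [
    {"hand": 0.012,"slide": [0,0,0],"turn": 0},
    {"hand": 0.012,"slide": [0,0,0],"turn": 0},
    {"hand": 0.012,"slide": [0,0,0],"turn": 0},
    {"hand": 0.012,"slide": [0,0,0],"turn": 0}
  ],
  "force": 30
}}

```text
time: 35.15
tool_pos: [0.6559, -0.2232, 0.1089]
eef_rot: [0.041, 0.999, -0.0, 0.001]
force: [0.2, 3.0, 5.6]
width: 0.188
```

Call:
{"fn": "step_arm", "kwargs": {
  "commands": [
    {"hand": 0.012,"slide": [0,0,-0.03],"turn": 0},
    {"hand": 0.012,"slide": [0,0,-0.08],"turn": 0},
    {"hand": 0.012,"slide": [0,0,-0.13],"turn": 0},
    {"hand": 0.012,"slide": [0,0,-0.16],"turn": 0},
    {"hand": 0.012,"slide": [0.05,0,-0.16],"turn": 0},
    {"hand": 0.012,"slide": [0.11,0,-0.16],"turn": 0},
    {"hand": 0.012,"slide": [0.17,0,-0.16],"turn": 0},
    {"hand": 0.012,"slide": [0.2,0.02,-0.16],"turn": 0},
    {"hand": 0.012,"slide": [0.2,0.04,-0.16],"turn": 0},
    {"hand": 0.012,"slide": [0.2,0.04,-0.16],"turn": 0}
  ]
}}

```text
time: 36.4
tool_pos: [0.4587, -0.1666, 0.2675]
eef_rot: [0.04, 0.999, 0.0, 0.0]
force: [-0.2, -0.4, 0.7]
width: 0.189
```

Run:
```python
from h import *
T=camera("top"); rings(T)
go((.48,-.0104,.168))
```

```text
ring [162.31 300.94] [13.8 20.3] [0.4493 0.2669 0.05  ]
ring [423.48 289.36] [18.6 19.3] [ 0.4708 -0.3801  0.05  ]
t 36.45 pos [ 0.4589 -0.1671  0.2673] w 0.184 F [ 0.4  0.2 -0.4] turn 0.002
  -> [ 0.48   -0.0104  0.168 ] slide [-0.0083  0.1578  0.0993]
```

Run:
```python
from h import *
go((.4595,.109,.267),(.4595,.109,.172))
```

```text
t 36.45 pos [ 0.4589 -0.1671  0.2673] w 0.184 F [ 0.4  0.2 -0.4] turn 0.002
  -> [0.4595 0.109  0.267 ] slide [0.0218 0.2752 0.0003]
  -> [0.4595 0.109  0.172 ] slide [0.0218 0.2752 0.0953]
```

Call:
{"fn": "step_arm", "kwargs": {
  "commands": [
    {"hand": 0.012,"slide": [0.022,0.05,0],"turn": 0},
    {"hand": 0.012,"slide": [0.022,0.11,0],"turn": 0},
    {"hand": 0.012,"slide": [0.022,0.17,0],"turn": 0},
    {"hand": 0.012,"slide": [0.022,0.23,0],"turn": 0},
    {"hand": 0.012,"slide": [0.022,0.2752,0],"turn": 0},
    {"hand": 0.012,"slide": [0.022,0.2752,0.03],"turn": 0},
    {"hand": 0.012,"slide": [0.022,0.2752,0.07],"turn": 0},
    {"hand": 0.012,"slide": [0.022,0.2752,0.095],"turn": 0},
    {"hand": 0.012,"slide": [0.022,0.2752,0.095],"turn": 0},
    {"hand": 0.012,"slide": [0.022,0.2752,0.095],"turn": 0}
  ]
}}

```text
time: 37.7
tool_pos: [0.4604, 0.1086, 0.1736]
eef_rot: [0.041, 0.999, 0.0, 0.001]
force: [-0.7, -0.8, 0.3]
width: 0.18
```

Run:
```python
from h import *
S=camera("scene"); T=camera("top"); p=get_state()["tool_pos"]; go(); rings(T)
f=p-[0,0,.0889]; print("foot pred",proj("scene",f),"puck ring",proj("scene",(.4555,.1091,.05)), "top foot",proj("top",f))
print("per cm x,y",proj("scene",f+[.01,0,0])-proj("scene",f),proj("scene",f+[0,.01,0])-proj("scene",f))
hsv=cv2.cvtColor(S,cv2.COLOR_RGB2HSV); q=proj("scene",f).astype(int)
m=((hsv[...,0]<10)|(hsv[...,0]>170))&(hsv[...,1]>120)&(hsv[...,2]>35)
for r in range(q[1]-24,q[1]+8):
    u=np.nonzero(m[r,q[0]-14:q[0]+16])[0]+q[0]-14
    if len(u): print(r,u.min(),u.max(),end="; ")
w=((hsv[...,2]>170)&(hsv[...,1]<60)).astype(np.uint8); w[:q[1]-2]=0; w[q[1]+45:]=0; w[:,:q[0]-30]=0; w[:,q[0]+30:]=0
cs,_=cv2.findContours(w,cv2.RETR_EXTERNAL,cv2.CHAIN_APPROX_NONE)
for c in cs:
    if len(c)>25: print("\nscene ring",cv2.boundingRect(c),cv2.fitEllipse(cv2.convexHull(c)))
cv2.imwrite("pics/s11.png",cv2.resize(S[250:370,260:370,::-1],None,fx=5,fy=5))
```

```text
t 37.8 pos [0.4605 0.1089 0.1739] w 0.182 F [-0.2 -0.3  0.4] turn 0.001
ring [227.85 303.62] [ 6.8 16. ] [0.441  0.1052 0.05  ]
ring [355.83 305.64] [ 3.8 27.8] [ 0.4325 -0.2109  0.05  ]
ring [344.11 294.02] [ 2.  20.7] [ 0.4614 -0.1824  0.05  ]
ring [423.34 289.42] [18.5 19.5] [ 0.4707 -0.3797  0.05  ]
ring [274.56 286.61] [19.3 19.6] [ 0.4816 -0.01    0.05  ]
foot pred [310.28280293 310.54144604] puck ring [312.95394218 328.78859455] top foot [224.14667826 295.2071656 ]
per cm x,y [-5.01040513 -1.43632125] [-2.96439688  2.66263562]
296 311 316; 297 311 317; 298 311 317; 299 312 317; 300 312 317; 301 312 318; 302 312 318; 303 312 318; 304 312 318; 305 312 318; 306 312 318; 307 312 318; 308 312 318; 309 312 318; 310 312 318; 311 312 318; 312 313 318; 313 314 316; 
scene ring (300, 323, 28, 18) ((313.2706298828125, 331.0313720703125), (18.435562133789062, 28.25972557067871), 86.66854095458984)
```

View pics/s11.png

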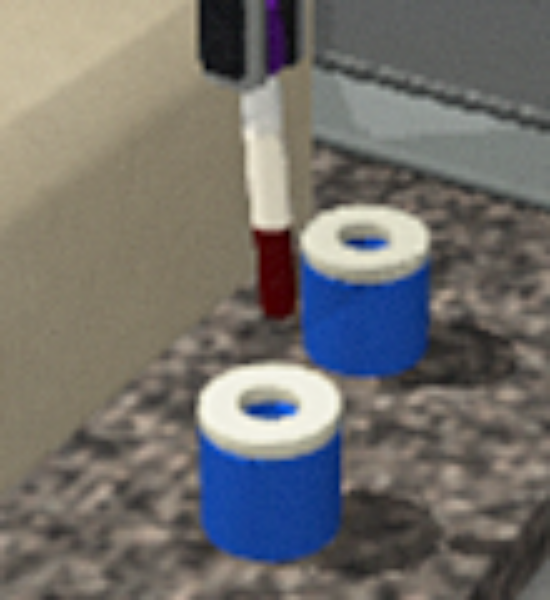

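Call:
{"fn": "step_arm", "kwargs": {
  "commands": [
    {"hand": 0.012,"slide": [-0.003,-0.001,0],"turn": 0},
    {"hand": 0.012,"slide": [-0.003,-0.001,0.01],"turn": 0},
    {"hand": 0.012,"slide": [-0.003,-0.001,0.02],"turn": 0},
    {"hand": 0.012,"slide": [-0.003,-0.001,0.028],"turn": 0},
    {"hand": 0.012,"slide": [-0.003,-0.001,0.028],"turn": 0},
    {"hand": 0.012,"slide": [-0.003,-0.001,0.028],"turn": 0}
  ]
}}

```text
time: 38.55
tool_pos: [0.4627, 0.1076, 0.1446]
eef_rot: [0.041, 0.999, 0.0, 0.0]
force: [0.5, -0.1, 0.0]
width: 0.187
```

Run:
```python
from h import *
S=camera("scene"); go()
hsv=cv2.cvtColor(S,cv2.COLOR_RGB2HSV)
m=((hsv[...,0]<10)|(hsv[...,0]>170))&(hsv[...,1]>120)&(hsv[...,2]>35)
for r in range(300,340):
    u=np.nonzero(m[r,300:330])[0]+300
    if len(u): print(r,u.min(),u.max(),end="; ")
cv2.imwrite("pics/s12.png",cv2.resize(S[270:370,280:350,::-1],None,fx=6,fy=6))
```

```text
t 38.6 pos [0.4628 0.1077 0.1447] w 0.185 F [ 0.1 -0.3 -0.2] turn 0.001
310 316 316; 311 310 316; 312 311 317; 313 311 317; 314 311 317; 315 310 317; 316 310 317; 317 311 317; 318 311 317; 319 311 317; 320 311 317; 321 311 317; 322 311 317; 323 312 317; 324 312 317; 325 312 317; 326 313 317; 327 314 315;
```

View pics/s12.png

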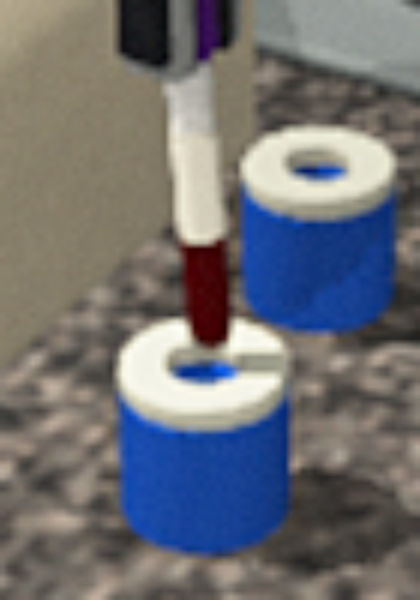

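Call:
{"fn": "step_arm", "kwargs": {
  "commands": [
    {"hand": 0.012,"slide": [-0.0,0.0015,0],"turn": 0},
    {"hand": 0.012,"slide": [0.0,0.0015,0.006],"turn": 0},
    {"hand": 0.012,"slide": [0.0,0.0015,0.011],"turn": 0},
    {"hand": 0.012,"slide": [0.0,0.0015,0.016],"turn": 0},
    {"hand": 0.012,"slide": [0.0,0.0015,0.02],"turn": 0},
    {"hand": 0.012,"slide": [0.0,0.0015,0.02],"turn": 0}
  ]
}}

```text
time: 39.35
tool_pos: [0.4627, 0.1091, 0.1239]
eef_rot: [0.041, 0.999, -0.0, -0.0]
force: [0.1, 0.6, 0.4]
width: 0.186
```

Run:
```python
from h import *
go()
S=camera("scene");hsv=cv2.cvtColor(S,cv2.COLOR_RGB2HSV)
m=((hsv[...,0]<10)|(hsv[...,0]>170))&(hsv[...,1]>120)&(hsv[...,2]>35)
for r in range(310,345):
    u=np.nonzero(m[r,300:330])[0]+300
    if len(u): print(r,u.min(),u.max(),end="; ")
print([b[0] for b in blobs(S,"blue")if b[0][1]>300])
```

```text
t 39.35 pos [0.4627 0.1091 0.1239] w 0.186 F [0.1 0.6 0.4] turn 0.001
321 315 316; 322 310 316; 323 310 316; 324 310 316; 325 311 316; 326 311 316; 327 311 316; 328 311 316; 329 311 316; 330 311 316; 331 311 316; 332 311 316; 333 313 315; [array([332.62, 314.41]), array([313.77, 349.93]), array([266.37, 382.49]), array([267.54, 404.45])]
```

Call:
{"fn": "step_arm", "kwargs": {
  "commands": [
    {"hand": 0.012,"slide": [0.0005,0,0.006],"turn": 0},
    {"hand": 0.012,"slide": [0.001,0,0.012],"turn": 0},
    {"hand": 0.012,"slide": [0.001,0,0.018],"turn": 0},
    {"hand": 0.012,"slide": [0.001,0,0.022],"turn": 0},
    {"hand": 0.012,"slide": [0.001,0,0.0245],"turn": 0},
    {"hand": 0.012,"slide": [0.001,0,0.0245],"turn": 0}
  ]
}}

```text
time: 40.15
tool_pos: [0.4615, 0.1091, 0.0994]
eef_rot: [0.041, 0.999, -0.0, -0.0]
force: [0.7, -0.1, -1.1]
width: 0.183
```

Call:
{"fn": "step_arm", "kwargs": {
  "commands": [
    {"hand": 0.012,"slide": [0,0,0.001],"turn": 0},
    {"hand": 0.012,"slide": [0,0,0.002],"turn": 0},
    {"hand": 0.012,"slide": [0,0,0.002],"turn": 0}
  ]
}}

```text
time: 40.52
tool_pos: [0.4622, 0.1092, 0.0991]
eef_rot: [0.041, 0.999, 0.0, 0.001]
force: [-1.1, -0.5, 6.0]
width: 0.182
```

Contact reads 6 N at the expected seated height, so I'm releasing and retreating.

Call:
{"fn": "step_arm", "kwargs": {
  "commands": [
    {"hand": 0.045,"slide": [0,0,0],"turn": 0},
    {"hand": 0.045,"slide": [0,0,0],"turn": 0},
    {"hand": 0.045,"slide": [0,0,0],"turn": 0},
    {"hand": 0.045,"slide": [0,0,-0.04],"turn": 0},
    {"hand": 0.045,"slide": [0,0,-0.1],"turn": 0},
    {"hand": 0.045,"slide": [0,0.0,-0.15],"turn": 0},
    {"hand": 0.045,"slide": [0.05,-0.06,-0.16],"turn": 0},
    {"hand": 0.045,"slide": [0.05,-0.12,-0.16],"turn": 0},
    {"hand": 0.045,"slide": [0.05,-0.18,-0.16],"turn": 0},
    {"hand": 0.045,"slide": [0.05,-0.2,-0.16],"turn": 0}
  ]
}}

```text
time: 41.78
tool_pos: [0.3947, -0.0883, 0.2583]
eef_rot: [0.042, 0.999, 0.0, 0.001]
force: [0.3, 1.1, -0.2]
width: 0.528
```

Run:
```python
from h import *
S=camera("scene");T=camera("top"); rings(T); red(S); go()
for n,im in(("scene",S),("top",T)):
  for c in("violet","yellow"):
    for b in blobs(im,c): print(n,c,b[0],onz(n,b[0],.113 if c=="violet" else .123).round(4))
cv2.imwrite("pics/fin.png",S[150:430,250:450,::-1].repeat(2,0).repeat(2,1))
```

```text
ring [356.01 307.73] [ 1.5 27.3] [ 0.4274 -0.2113  0.05  ]
ring [344.03 294.  ] [ 1.6 23.4] [ 0.4615 -0.1822  0.05  ]
ring [221.67 301.15] [ 8.1 17.1] [0.4472 0.1206 0.05  ]
ring [164.82 300.8 ] [19.2 20.3] [0.4496 0.2607 0.05  ]
ring [227.36 297.14] [16.9 19.3] [0.4569 0.1066 0.05  ]
ring [423.34 289.42] [18.5 19.5] [ 0.4707 -0.3797  0.05  ]
ring [274.54 286.68] [19.4 20. ] [ 0.4815 -0.01    0.05  ]
red [[383.67, 229.83], [390.22, 239.17]]
t 41.88 pos [ 0.3949 -0.0882  0.2579] w 0.528 F [ 0.2  0.5 -0.2] turn -0.003
scene violet [405.04 210.07] [ 0.4737 -0.3828  0.113 ]
scene violet [310.69 297.06] [0.458  0.1111 0.113 ]
scene yellow [321.85 216.99] [ 0.6184 -0.2169  0.123 ]
scene yellow [352.59 224.27] [ 0.5342 -0.2082  0.123 ]
top violet [429.59 286.24] [ 0.4753 -0.3818  0.113 ]
top violet [222.44 294.72] [0.4606 0.1084 0.113 ]
top yellow [359.73 225.67] [ 0.6208 -0.2183  0.123 ]
top yellow [357.62 260.58] [ 0.5372 -0.2115  0.123 ]
```

View pics/fin.png

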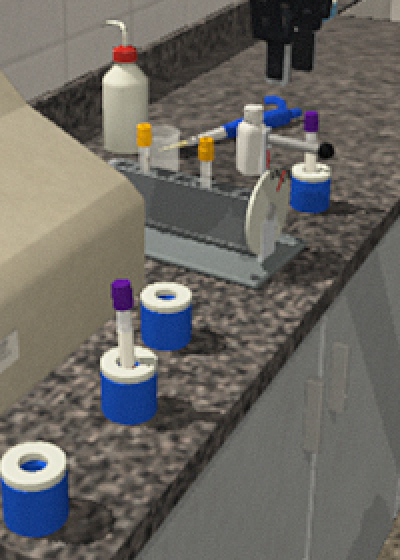

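```bash
python3 -c "
from station import *
print(finish_job())"
```

```text
the job is handed in; nothing more can be done
None
```

I mixed both violet-capped tubes and returned each to its original puck, then handed the job in at about 42 s. The two other pucks were empty.

- **Into the tray:** I seated the tubes in wells 4 and 7. Their cap heights came out at about 122 mm, against 123 mm expected for fully down.
- **Tilts:** I tipped the tray twice by the handle to about 40° and held it for more than 2.5 s each time. It went back against its stop both times, and the red pointer returned to its starting pixel. The 40° is good to roughly 1.5°; it rests on the arm's travel and the pointer position.
- **Back in the pucks:** I lowered each tube in until it touched bottom at about 6 N, then released it. At the end, the cap positions from the two cameras agreed to within 4 mm at seated height.
- **Final check:** The tray is level with its yellow tubes still in place. The pucks are upright, and the bottle and beaker look undisturbed in the last picture.

- **Lean:** The two returned tubes lean a few millimetres at the cap, within the play of the puck wells.
- **Knocked puck:** An empty puck on the left was knocked about 30 mm aside during the run. I didn't need it, so I left it there.
- **Picture budget:** I viewed 19 pictures, five over the budget of 14.

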